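# Fetch the hair clip hemmed in on the tray and put the others back

## Robot

A 7-joint arm with a two-finger parallel gripper is mounted at the origin on the work surface. World frame = base frame: x ahead of the robot, y to its left, z up, the work surface at z = 0. Lengths are in m, angles in rad, forces in N, time in s.
With the tool pointing down it reaches from about 0.35 to 0.9 m from the base axis. Payload 7.2 kg.
Tool frame: the origin (TCP) lies on the centre line of the jaws, within the pads' length; the fingertips stand 25 mm ahead of it and the grasp point (between the pads) lies 6 mm ahead of it; z points along the fingers, y is the line along which they close (so a half turn about z gives the same grasp; the last joint's range is limited). The gripper opens to 88 mm and grips with 3 to 60 N. Pads are 20 mm wide; open, the fingers measure 115 mm over their backs; the gripper's body (75 mm by 178 mm) begins 61 mm behind the grasp point.
Start: joints at [-1.228, 0.411, -0.013, 1.596, 0.006, 1.134, -0.082], TCP at [0.25, 0.573, 0.248] pointing down, gripper open.
Joint ranges: [-2.95, 2.95], [-0.29, 1.99], [-1.47, 1.44], [0.14, 2.54], [-1.03, 4.17], [0.13, 1.85], [-2.86, 2.86]. Speed limits (rad/s): [2.39, 2.39, 3.01, 3.01, 3.14, 3.14, 3.14].

## Interface

Orientations are given as a rotation vector (axis times angle).
In Python, from workcell import arm, cams gives the robot as it stands. The module is installed in compiled form; this text tells all that it offers.
- The arm moves only by the tool drive_tool, never from a script. Its argument "deltas" is a list of rows, each an object with "jaw": the opening, from 0 (shut) to 1 (fully open); "travel": the shift along the world's x, y, z in units of 500 mm (1.0 is 500 mm), a list of three; "twist": the turn about the world's z in units of pi/2 rad (1.0 is pi/2 rad). In form: [{"jaw": jaw, "travel": [tx, ty, tz], "twist": twist}, ...]. A call has 1 to 5 rows; each row is the pose to reach, as a shift and turn from the pose commanded when the call began; what a row does not reach only later rows make up. A row lasts 1/12 s, in which the tool goes at most 41.7 mm and 7.16 degrees, less where a joint would pass 70% of its speed; a pose out of reach is approached as far as the arm can. A call with a number of a shift or a turn outside -1 to 1 is refused whole. A call with a gripper value outside its range is refused whole. The fingers move at their own pace and stop on an object; "grip_force" is the grip in N (left out, the last holds). Time passes only in rows, so rows that repeat a pose let the fingers close. It gives the time, the measured TCP pose, the force, the opening and the grip force at its end, in the units of the state.
- arm.get_obs(): the state, without advancing time (a new reading comes with each control period).
- cams.camera(name): name is "scene" or "top" or "wrist"; returns a dict with "image" (480x640x3 uint8, red, green, blue), "K" (3x3 intrinsics, pixels), "pose" (4x4, takes a point from camera to world coordinates); the wrist camera has in their place "tool_from_camera" (4x4, takes a point from camera to tool coordinates, whose origin is the TCP and whose axes are the flange's). Camera axes: x right, y down, z forward; pixel columns grow to the right and rows downward; lengths in m; the calibration is good to about 2 mm. A picture is of the moment at which its call begins: read the wrist's pose just before it. There is no depth.
- arm.finish_job(): hands the job in; it is judged then, once.
The state is a dict: "time_s": time; "q": joint angles; "qd": joint speeds; "tau": joint torques, N m; "tool_pos": TCP position; "tool_rot": TCP orientation; "wrist_force": force on the tool from outside, world axes, zero at the start; "ft_torque": the same for the moment, N m; "finger_gap": finger opening in m; "gripper_force": force on a finger pad.
Only numpy, scipy, OpenCV 4.12 (cv2) and the standard library are available. Lean on these libraries where they do the work, as an engineer would, in place of code of your own. Each camera call takes 0.05 s, during which the arm holds its last target. There are 200 camera calls.

## Task

The tortoiseshell clip on the lowest tier of the white tray is hemmed in by the egg cup, the black case and the lipstick tube: first stand all three of them upright, well inside the edges of the cork mat, without shifting the clip. With the three still on the mat, lay the clip lengthwise in the middle of the wooden dish, top side up. Then stand each of the three back on exactly the spot it came from, upright and the case squared to the tray as before; tip nothing over and leave the steel slides where they are.

Things in the scene. Friction and masses are not known exactly. Their poses are not given: they have to be found in the camera images.
- tray: White plastic three-tier tray, fixed, like stairs rising away from the robot. Origin on the work surface under the centre of the lowest tier; x points up the stairs, z up. Width 230 mm along y. Lowest tier: x -80 to 80 mm, floor 4 mm above the origin; second: x 80 to 165, floor 34; third: x 165 to 250, floor 64. Rims 4 mm thick, 12 mm above each tier's underside.
- mat: Cork mat, fixed, 220 mm along its x, 120 mm along its y, 3 mm thick; origin at the centre of its underside, z up. It lies beside the tray, on either side; room for the three things.
- dish: Shallow dark wooden rectangular dish, fixed, outside 160 mm along its x, 110 mm along its y, 18 mm high, walls and floor 5 mm thick; origin at the centre of its underside, z up. It lies on the side of the tray opposite to the mat.
- cup: Empty white ceramic egg cup, standing, 64 mm high, about 70 g; origin at the centre of its underside, z up. Foot 38 mm in diameter, stem 20 mm, bowl straight-sided, 46 mm in diameter from 36 to 64 mm height, wall 4 mm, the place to grip. It stands beside the case near the tray's front (near x = -42 mm of the tray), left or right, about 8 mm before the clip.
- case: Black silicone headband case, an upright rounded block, 36 mm along its x, 60 mm along its y, 60 mm high, about 80 g; origin at the centre of its underside, z up. At the start its x is along the tray's x within 0.06 rad. Grip it across the 36 mm. It stands beside the cup, left or right, about 10 mm before the clip.
- lipstick: Red plastic lipstick tube, a closed upright cylinder 20 mm in diameter and 74 mm high, about 28 g; origin at the centre of its underside, z up. It stands on the lowest tier, about 10 mm behind the clip.
- clip: Tortoiseshell (mottled brown) acrylic hair clip, 100 mm along its x; the middle 60 mm is a block 26 mm wide (y) and 22 mm high, the ends are 18 mm wide and 14 mm high; about 30 g; lies flat, origin at the centre of its underside, z up. At the start its x is across the tray (along the tray's y within 0.06 rad). Grip it across the 26 mm.
- slide_a: Flat steel hair slide, 60 x 12 x 5 mm, lying on the lowest tier at its left side (near x = 20, y = 92 of the tray). Bystander; origin at the centre of its underside, x along its length.
- slide_b: The same kind of slide lying at the right side of the lowest tier (near x = 20, y = -92 of the tray). Bystander; origin as slide_a.
- slide_c: Flat steel hair slide, 50 x 12 x 5 mm, lying roughly across the second tier, on its left half. Bystander; origin as slide_a.
- slide_d: The same, on the right half of the second tier. Bystander; origin as slide_a.
Not all that is in view belongs to the job. What is shaped like the cup but blue or purple is not meant.

How it is judged:
By the outcome, as a careful person would: the job done as asked, in the order asked, and still so for the second after the job is handed in, with the robot touching nothing.
It also fails if it takes over 152 s, if anything falls off the work surface, if the arm or the gripper's body presses on something with over 40 N, if the wrist force passes 120 N, or if a joint passes its speed limit or range.

## Working session

There is one attempt and no reset: what is moved stays moved. The work goes in short steps, Python scripts to look and compute and a tool call to move; the robot and the scene stay as the last step left them, time stands still between calls to the robot, and variables do not carry over. Pictures are saved under pics/ and viewed, at most 14 in all, crops included, and the job is handed in when it is done.

Besides the shell and the picture viewer there is one more tool, called after "Emit:" by a JSON object that holds its "name" and its "arguments". drive_tool: Moves the arm, as the interface text tells. Its arguments: {"type":"object","properties":{"deltas":{"type":"array"},"grip_force":{"type":"number"}},"required":["deltas"]}

```bash
mkdir -p pics
cat > h.py <<'E'
import numpy as np, cv2
from workcell import arm, cams
from scipy.spatial.transform import Rotation as R
def snap(name,fn):
    o=arm.get_obs(); c=cams.camera(name); cv2.imwrite(f'pics/{fn}.png',c['image'][:,:,::-1])
    P=c.get('pose')
    if P is None:
        T=np.eye(4);T[:3,:3]=R.from_rotvec(o['tool_rot']).as_matrix();T[:3,3]=o['tool_pos'];P=T@c['tool_from_camera']
    np.savez(f'pics/{fn}.npz',K=c['K'],P=P); return o
def ld(fn):
    d=np.load(f'pics/{fn}.npz');return d['K'],d['P']
def pix2w(fn,uv,z):
    K,P=ld(fn);uv=np.atleast_2d(np.array(uv,float));d=np.c_[uv,np.ones(len(uv))]@np.linalg.inv(K).T@P[:3,:3].T
    s=(z-P[2,3])/d[:,2];return P[:3,3]+d*s[:,None]
def w2pix(fn,X):
    K,P=ld(fn);c=(np.atleast_2d(X)-P[:3,3])@P[:3,:3];p=c@K.T;return p[:,:2]/p[:,2:]
E
python3 - <<'E'
from h import *
np.set_printoptions(precision=4,suppress=True)
for n in ['top','scene']:
    o=snap(n,n+'0'); K,P=ld(n+'0'); print(K,P)
print(o)
E
```

```text
[[591.0104   0.     313.8397]
 [  0.     591.0104 237.9319]
 [  0.       0.       1.    ]] [[-0.0021 -0.9781  0.208   0.3243]
 [-1.      0.0013 -0.0042  0.0187]
 [ 0.0038 -0.208  -0.9781  0.9571]
 [ 0.      0.      0.      1.    ]]
[[482.7129   0.     314.1212]
 [  0.     482.7129 236.6097]
 [  0.       0.       1.    ]] [[-0.7519  0.4841 -0.4475  0.8573]
 [ 0.6591  0.5663 -0.4949  0.3994]
 [ 0.0139 -0.6671 -0.7448  0.6141]
 [ 0.      0.      0.      1.    ]]
{'time_s': 0.05, 'q': array([-1.2282,  0.4119, -0.0127,  1.597 ,  0.0056,  1.1343, -0.0822]), 'qd': array([ 0.0015, -0.0024, -0.0002, -0.0018,  0.0017,  0.0002, -0.0004]), 'tau': array([  0.0032, -58.9649,   0.6447, -29.2036,  -0.0537,   0.0146,
         0.0001]), 'tool_pos': array([0.2494, 0.5726, 0.2468]), 'tool_rot': array([-0.6406, -3.0754,  0.0025]), 'wrist_force': array([ 0.8008,  0.0651, -0.0325]), 'ft_torque': array([0.0436, 0.0156, 0.0173]), 'gripper_force': 0.0, 'finger_gap': 0.08766875986972689}
```

View pics/top0.png

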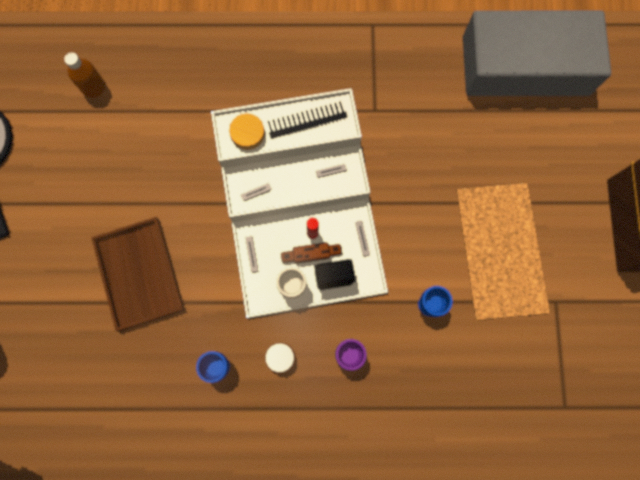

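View pics/scene0.png

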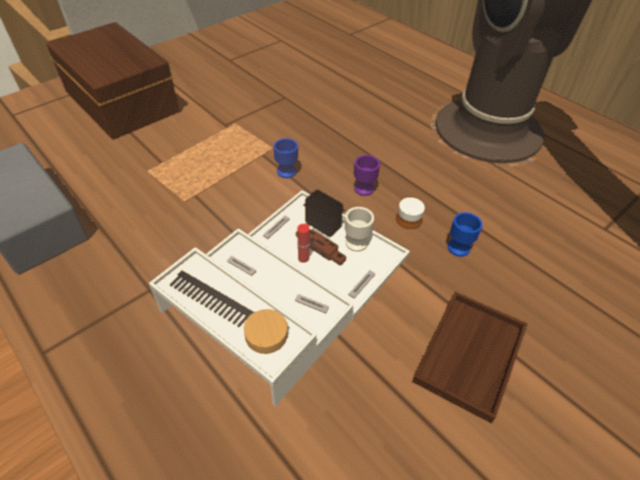

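The top view shows the tray centred near (308,205), the mat on the right at (503,250), and the dish on the left at (138,274). Possible mix-ups for the cup: blue (436,302), blue (213,367), purple (351,354) and the white jar (280,358). The one I want is the white cup at (291,283) on the lowest tier. The lipstick is red at (313,228), with an amber bottle at (86,78) as the other upright. The case is at (335,274) and the clip at (311,253); the black comb at (307,120) isn't part of the job.

Run:
```python
from h import *
a=cv2.imread('pics/top0.png')[195:325,225:395]; cv2.imwrite('pics/c1.png',cv2.resize(a,None,fx=4.6,fy=4.6,interpolation=cv2.INTER_CUBIC))
np.set_printoptions(precision=4,suppress=True)
print(pix2w('top0',[[460,189],[527,184],[548,313],[477,318]],.003))
print(pix2w('top0',[[94,236],[157,219],[184,310],[119,330]],.018))
```

```text
[[ 0.611  -0.2313  0.003 ]
 [ 0.6196 -0.3448  0.003 ]
 [ 0.4032 -0.3619  0.003 ]
 [ 0.3954 -0.2471  0.003 ]]
[[0.5276 0.3716 0.018 ]
 [0.5559 0.2709 0.018 ]
 [0.4077 0.2204 0.018 ]
 [0.3766 0.321  0.018 ]]
```

View pics/c1.png

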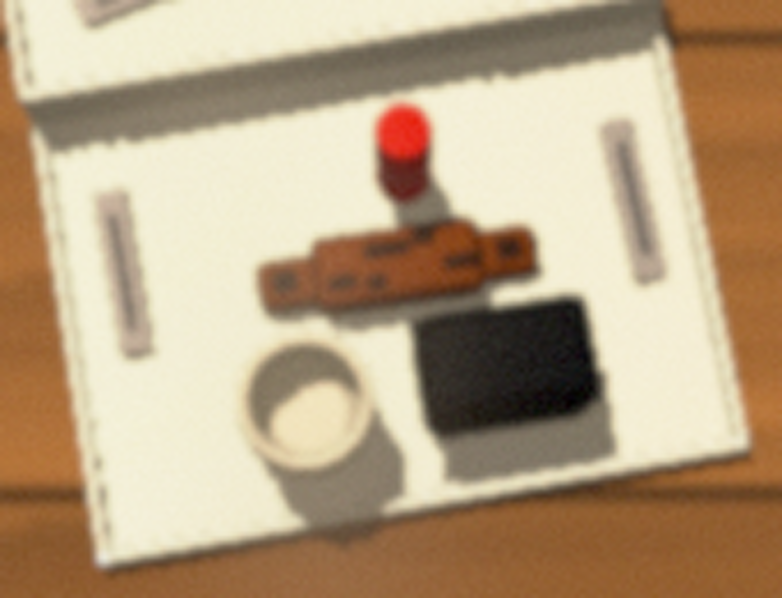

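The crop shows the cup rim centred at (308,405), the lipstick top at (404,131), the case's back top edge from (413,318) to (582,297) and the clip centred at (398,267). That confirms the white cup beside the black case.

```bash
cat >> h.py <<'E'
np.set_printoptions(precision=4,suppress=True)
E
python3 - <<'E'
from h import *
f=lambda L: np.array(L)/4.6+np.array([225,195])-.4
p=lambda n,L,z: print(n,pix2w('top0',f(L),z)[:,:2].tolist())
np.set_printoptions(precision=4)
q=pix2w('top0',f([[100,567],[748,450]]),.012); d=q[0]-q[1]; print('tray front',q,np.linalg.norm(d),np.arctan2(-d[0],d[1]))
p('cup',[[308,405]],.068);p('lip',[[404,131]],.078);p('caseback',[[413,318],[582,297]],.064);p('casefront',[[437,436],[600,405]],.004)
p('clip',[[313,243],[470,222],[485,290],[325,310]],.026)
p('clipends',[[258,292],[538,250]],.018)
c=cams.camera('wrist');print(c['K'],c['tool_from_camera'])
o=arm.get_obs();print(R.from_rotvec(o['tool_rot']).as_matrix())
E
```

```text
tray front [[ 0.3956  0.1222  0.012 ]
 [ 0.4357 -0.1028  0.012 ]] 0.228558807014912 0.1765430876581201
cup [[0.4442087016537296, 0.048821977581769246]]
lip [[0.534438943005113, 0.017108006271505372]]
caseback [[0.4738224856186395, 0.01418947842485251], [0.4808321286261833, -0.04216937944569063]]
casefront [[0.4417942000448215, 0.005534203971599715], [0.45267976287650735, -0.052025331313629755]]
clip [[0.5067435660701534, 0.04882567771405819], [0.5141487373001123, -0.006006368250308567], [0.49001165103022637, -0.011062060909379813], [0.48304334959237083, 0.04453403680326086]]
clipends [[0.49083693940485934, 0.06826701394155874], [0.5056953508191087, -0.030077996310747226]]
[[411.7205   0.     316.759 ]
 [  0.     411.7205 245.7198]
 [  0.       0.       1.    ]] [[ 0.0002 -0.9633 -0.2686  0.0731]
 [ 1.      0.      0.0007 -0.0007]
 [-0.0007 -0.2686  0.9633 -0.1369]
 [ 0.      0.      0.      1.    ]]
[[-0.9168  0.3993 -0.0003]
 [ 0.3993  0.9168 -0.0011]
 [-0.0001 -0.0011 -1.    ]]
```

Emit:
{"name": "drive_tool", "arguments": {"deltas": [{"jaw":1,"travel":[0.032,-0.076,0],"twist":-0.07},{"jaw":1,"travel":[0.064,-0.152,0],"twist":-0.14},{"jaw":1,"travel":[0.096,-0.228,0],"twist":-0.21},{"jaw":1,"travel":[0.128,-0.304,0],"twist":-0.28},{"jaw":1,"travel":[0.16,-0.38,0],"twist":-0.35}]}}

```text
time_s: 0.57
tool_pos: [0.3299, 0.381, 0.2474]
tool_rot: [-1.459, -2.782, 0.0]
wrist_force: [0.6, -0.4, 0.0]
finger_gap: 0.0875
gripper_force: 0.0
```

Emit:
{"name": "drive_tool", "arguments": {"deltas": [{"jaw":1,"travel":[0.032,-0.076,0],"twist":-0.06},{"jaw":1,"travel":[0.064,-0.152,0],"twist":-0.12},{"jaw":1,"travel":[0.096,-0.228,0],"twist":-0.18},{"jaw":1,"travel":[0.128,-0.304,0],"twist":-0.24},{"jaw":1,"travel":[0.16,-0.38,0],"twist":-0.277}]}}

```text
time_s: 0.98
tool_pos: [0.4098, 0.191, 0.2477]
tool_rot: [-2.025, -2.402, -0.001]
wrist_force: [0.7, -0.1, 0.6]
finger_gap: 0.0877
gripper_force: 0.0
```

Emit:
{"name": "drive_tool", "arguments": {"deltas": [{"jaw":1,"travel":[0.035,-0.07,0],"twist":0},{"jaw":1,"travel":[0.07,-0.14,0],"twist":0},{"jaw":1,"travel":[0.105,-0.21,0],"twist":0},{"jaw":1,"travel":[0.14,-0.282,0],"twist":0},{"jaw":1,"travel":[0.14,-0.282,0],"twist":0}]}}

```text
time_s: 1.4
tool_pos: [0.4819, 0.0445, 0.2481]
tool_rot: [2.027, 2.395, -0.001]
wrist_force: [0.2, -1.7, -0.4]
finger_gap: 0.0878
gripper_force: 0.0
```

Run:
```python
from h import *
o=snap('wrist','w1'); print(o['tool_pos'],o['qd'].max(),o['q'],R.from_rotvec(o['tool_rot']).as_matrix()[:,1])
```

```text
[0.4819 0.0445 0.2481] 0.031087154536769104 [-0.6166  0.1688  0.4834  1.9541 -0.0874  1.0375  0.0714] [0.9862 0.1654 0.0018]
```

View pics/w1.png

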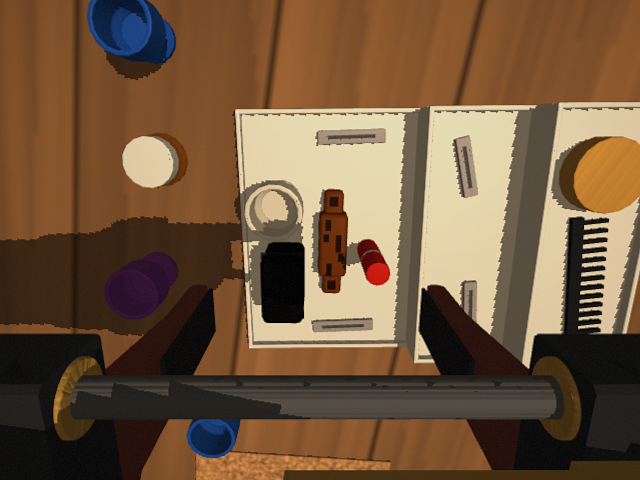

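The wrist view shows the tray's lowest tier, with the cup at (273,210), case at (283,282), clip at (333,241) and lipstick top at (376,273). I'll enlarge it to measure.

Run:
```python
from h import *
a=cv2.imread('pics/w1.png')[165:335,230:410]; cv2.imwrite('pics/c2.png',cv2.resize(cv2.convertScaleAbs(a,alpha=1.3,beta=15),None,fx=3.5,fy=3.5,interpolation=cv2.INTER_CUBIC))
```

```text
(no output)
```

View pics/c2.png

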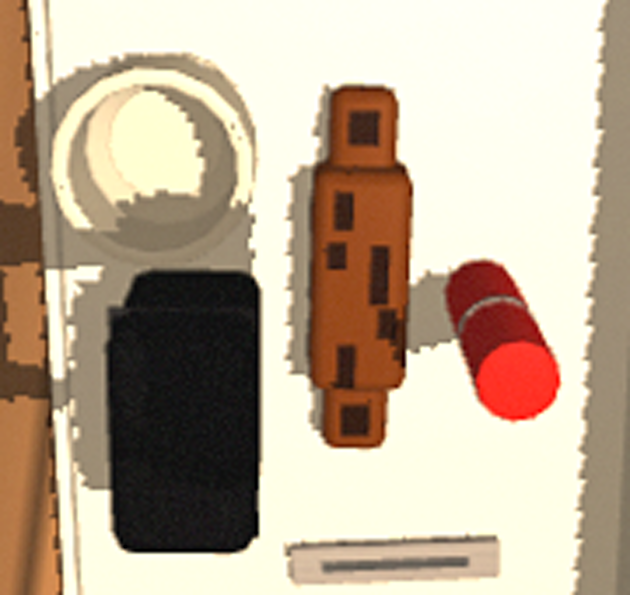

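Run:
```python
from h import *
f=lambda L: np.array(L)/3.5+np.array([230,165])-.36
th=.1765; 
def p(n,L,z):
    X=pix2w('w1',f(L),z)[:,:2]; print(n,X.tolist(),'mean',X.mean(0)); return X
p('cup',[[153,168]],.068);p('lip',[[518,380]],.078)
c=p('case',[[112,308],[258,308],[258,550],[115,552]],.064); e=c[0]-c[3]; print(np.linalg.norm(e),np.linalg.norm(c[1]-c[0]),np.arctan2(e[1],e[0])-np.pi/2,np.arctan2(*(c[1]-c[0])[::-1]),np.arctan2(*(c[2]-c[3])[::-1]))
p('casebot',[[120,273],[259,273]],.004)
c=p('clip',[[318,167],[411,165],[403,387],[311,384]],.026)
for i,j in((3,0),(2,1)): e=c[j]-c[i];print(np.linalg.norm(e),np.arctan2(e[1],e[0])-np.pi/2)
c=p('ends',[[364,88],[354,447]],.018);e=c[0]-c[1];print(np.linalg.norm(e),np.arctan2(e[1],e[0])-np.pi/2)
def q(n,L,z):
    X=pix2w('w1',L,z)[:,:2]; print(n,X.tolist()); return X
X=q('trayfront',[[236,110.5],[250,348]],.012);e=X[0]-X[1];print(np.linalg.norm(e),np.arctan2(e[1],e[0])-np.pi/2)
```

```text
cup [[0.4470223915182625, 0.04961598131843896]] mean [0.447  0.0496]
lip [[0.5355533901328755, 0.01719976226155448]] mean [0.5356 0.0172]
case [[0.4418918535198652, 0.014466586687576777], [0.4753362421590775, 0.02005897101942057], [0.48500532282019737, -0.04078649641411666], [0.4506835150192084, -0.04705110936956905]] mean [ 0.4632 -0.0133]
0.06214274084797361 0.033908728875699894 0.14195152340734984 0.16568158745832245 0.1805383191186237
casebot [[0.437606569914279, 0.0056724327577904465], [0.47514559971916875, 0.011951964381931093]] mean [0.4564 0.0088]
clip [[0.4851621093578099, 0.04789585784780248], [0.5082665166678836, 0.052285961494046865], [0.5172096775233225, -0.006549819616344141], [0.4931126214511288, -0.00972487371783401]] mean [0.5009 0.021 ]
0.05816665151704323 0.13711428582452467
0.05951158933313828 0.15084739046672846
ends [[0.49363449364449535, 0.06844790019781924], [0.5082663260211625, -0.02858028852299138]] mean [0.501  0.0199]
0.09812522573293844 0.14967206547741818
trayfront [[0.3990886847009296, 0.12097423052678657], [0.4389002661484338, -0.10382695187872656]]
0.22829921950867035 0.17527948238560986
```

Run:
```python
from h import *
o=snap('wrist','w2'); print(o['tool_pos'],o['qd'],o['time_s'])
o=arm.get_obs(); print(o['tool_pos'],o['qd'])
a=cv2.imread('pics/w1.png',0)[100:330,230:420].astype(np.float32);b=cv2.imread('pics/w2.png',0)[100:330,230:420].astype(np.float32)
print(cv2.phaseCorrelate(a,b))
```

```text
[0.4806 0.048  0.2477] [-0.0543 -0.0066 -0.0723  0.0201 -0.0152  0.0058 -0.0566] 1.45
[0.4798 0.0505 0.2475] [-0.0385 -0.007  -0.045   0.0112 -0.005   0.0018 -0.0157]
((1.009400384438024, 4.548688199778624), 0.8315280406011476)
```

Emit:
{"name": "drive_tool", "arguments": {"deltas": [{"jaw":1,"travel":[0,0,0],"twist":0},{"jaw":1,"travel":[0,0,0],"twist":0},{"jaw":0.75,"travel":[0,0,0],"twist":0},{"jaw":0.75,"travel":[0,0,0],"twist":0}]}}

```text
time_s: 1.83
tool_pos: [0.4793, 0.0532, 0.2476]
tool_rot: [-2.016, -2.409, -0.0]
wrist_force: [0.2, -0.2, -0.1]
finger_gap: 0.0777
gripper_force: 0.0
```

Run:
```python
from h import *
o=snap('wrist','w3'); T=R.from_rotvec(o['tool_rot']).as_matrix();print(o['tool_pos'],abs(o['qd']).max(),T[:,1],np.arctan2(T[1,1],T[0,1]))
a=cv2.imread('pics/w1.png',0);b=cv2.imread('pics/w3.png',0)
F=lambda L: np.array(L,float)/3.5+np.array([230,165])-.36
def tr(n,L,z,pad=8,k=F):
    L=k(L);lo=(L.min(0)-pad).astype(int);hi=(L.max(0)+pad).astype(int)
    t=a[lo[1]:hi[1],lo[0]:hi[0]];r=cv2.matchTemplate(b[lo[1]-15:hi[1]+15,lo[0]-15:hi[0]+15],t,cv2.TM_CCOEFF_NORMED)
    _,s,_,m=cv2.minMaxLoc(r);x,y=m
    g=lambda a,b,c:.5*(a-c)/(a-2*b+c)
    dx=x-15+g(*r[y,x-1:x+2]);dy=y-15+g(*r[y-1:y+2,x]);X=pix2w('w3',L+[dx,dy],z)[:,:2]
    print(n,round(s,3),dx,dy,X.tolist(),X.mean(0));return X
ang=lambda e:np.arctan2(e[1],e[0])-np.pi/2
tr('cup',[[153,168]],.068,32);tr('lip',[[518,380]],.078,15)
c=tr('case',[[112,308],[258,308],[258,550],[115,552]],.064);print(ang(c[0]-c[3]),ang(c[1]-c[2]),ang(c[1]-c[0])+np.pi/2)
c=tr('clip',[[318,167],[411,165],[403,387],[311,384]],.026);print(ang(c[0]-c[3]),ang(c[1]-c[2]))
c=tr('ends',[[364,88],[354,447]],.018);print(ang(c[0]-c[1]))
c=tr('trayfront',[[236,110.5],[250,348]],.012,8,lambda L:np.array(L,float));print(ang(c[0]-c[1]))
```

```text
[0.4793 0.0532 0.2476] 0.00556167481186239 [ 0.9843  0.1764 -0.0001] 0.17729646893089787
cup 0.707 1.9289562 11.155281 [[0.4467525252823604, 0.04999056301316471]] [0.4468 0.05  ]
lip 0.994 0.9818075 12.08445 [[0.5356157174779667, 0.01743707310678]] [0.5356 0.0174]
case 0.99 0.94951975 10.125517 [[0.4411817233056278, 0.014998917431467848], [0.4747396258708857, 0.0210136956275718], [0.48524004611779775, -0.040370519885883804], [0.4508204062927832, -0.047085192350921984]] [ 0.463  -0.0129]
0.1540223906629472 0.16942077803486022 0.17735264249108829
clip 0.981 1.1802752 10.276551 [[0.48463208348641346, 0.04841894468091669], [0.507805481342766, 0.05310148760743624], [0.5175545340572067, -0.0062857526709931555], [0.49337425349796243, -0.009757022196664217]] [0.5008 0.0214]
0.1491551299519962 0.16270948235186733
ends 0.971 1.0442007 10.329965 [[0.4928090511484972, 0.06906694061233266], [0.5087682774508316, -0.028888757510716456]] [0.5008 0.0201]
0.1615038959563726
trayfront 0.811 2.0210059 10.340208 [[0.39784607314571035, 0.1212753874451908], [0.4410046193864141, -0.10568253810864062]] [0.4194 0.0078]
0.18791733300911995
```

Emit:
{"name": "drive_tool", "arguments": {"deltas": [{"jaw":0.75,"travel":[-0.04,-0.003,-0.04],"twist":0},{"jaw":0.75,"travel":[-0.068,-0.005,-0.1],"twist":0},{"jaw":0.75,"travel":[-0.068,-0.005,-0.16],"twist":0},{"jaw":0.75,"travel":[-0.068,-0.005,-0.2],"twist":0},{"jaw":0.75,"travel":[-0.068,-0.005,-0.22],"twist":0}]}}

```text
time_s: 2.3
tool_pos: [0.4441, 0.0498, 0.1356]
tool_rot: [-2.016, -2.407, 0.004]
wrist_force: [-1.1, 0.8, 0.2]
finger_gap: 0.0659
gripper_force: 0.0
```

Emit:
{"name": "drive_tool", "arguments": {"deltas": [{"jaw":0.75,"travel":[0,0,-0.04],"twist":0},{"jaw":0.75,"travel":[0,0,-0.08],"twist":0},{"jaw":0.75,"travel":[0,0,-0.11],"twist":0},{"jaw":0.75,"travel":[0,0,-0.13],"twist":0},{"jaw":0.75,"travel":[0,0,-0.146],"twist":0}]}}

```text
time_s: 2.72
tool_pos: [0.4458, 0.0497, 0.0641]
tool_rot: [-2.018, -2.408, 0.0]
wrist_force: [0.0, -0.0, -0.3]
finger_gap: 0.0658
gripper_force: 0.0
```

Emit:
{"name": "drive_tool", "arguments": {"deltas": [{"jaw":0.75,"travel":[0,0,0],"twist":0},{"jaw":0.75,"travel":[0,0,0],"twist":0},{"jaw":0.75,"travel":[0,0,0],"twist":0}]}}

```text
time_s: 2.97
tool_pos: [0.4462, 0.0496, 0.0654]
tool_rot: [2.018, 2.407, 0.002]
wrist_force: [0.4, -0.2, 0.3]
finger_gap: 0.0661
gripper_force: 0.0
```

Run:
```python
from h import *
o=snap('wrist','w4'); T=R.from_rotvec(o['tool_rot']).as_matrix();print(o['tool_pos'],abs(o['qd']).max(),np.arctan2(T[1,1],T[0,1]))
```

```text
[0.4462 0.0496 0.0654] 0.006740714076518989 0.17508399954793458
```

View pics/w4.png

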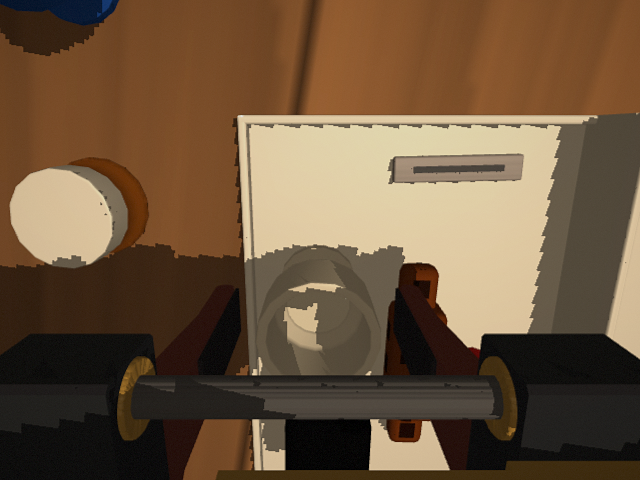

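The cup rim spans columns 258–384 between jaw faces at about 240 and 400, so it is centred. I'll grip it.

Emit:
{"name": "drive_tool", "arguments": {"deltas": [{"jaw":0.6,"travel":[0,0,0],"twist":0},{"jaw":0.4,"travel":[0,0,0],"twist":0},{"jaw":0.4,"travel":[0,0,0],"twist":0},{"jaw":0.4,"travel":[0,0,0],"twist":0},{"jaw":0.4,"travel":[0,0,0],"twist":0}], "grip_force": 15}}

```text
time_s: 3.43
tool_pos: [0.4459, 0.0496, 0.0649]
tool_rot: [2.018, 2.407, 0.001]
wrist_force: [0.1, -0.8, 2.2]
finger_gap: 0.0442
gripper_force: 15.0
```

Run:
```python
from h import *
o=snap('wrist','w5');print(o['tool_pos'],o['finger_gap'],o['gripper_force'])
a=cv2.imread('pics/w4.png',0);b=cv2.imread('pics/w5.png',0)
t=a[290:370,262:382]; r=cv2.matchTemplate(b[270:376,240:400],t,cv2.TM_CCOEFF_NORMED);_,s,_,m=cv2.minMaxLoc(r);print(s,m[0]-22,m[1]-20)
# mat fit from top image
im=cv2.imread('pics/top0.png');hsv=cv2.cvtColor(im,cv2.COLOR_BGR2HSV)[170:330,440:570]
ok=((hsv[...,2]>165)).astype(np.uint8);ok=cv2.morphologyEx(ok,cv2.MORPH_CLOSE,np.ones((7,7)));n,l,st,_=cv2.connectedComponentsWithStats(ok);i=1+st[1:,4].argmax()
ys,xs=np.where(l==i);rc=cv2.minAreaRect(np.c_[xs+440,ys+170].astype(np.float32));bx=cv2.boxPoints(rc);W=pix2w('top0',bx,.003);print(bx,W,W.mean(0))
```

```text
[0.4459 0.0496 0.0649] 0.04420210142840268 15.000131662236527
0.41935279965400696 -4 0
[[431.3607 189.9672]
 [559.9344 178.2787]
 [572.     311.    ]
 [443.4263 322.6885]] [[ 0.6093 -0.183   0.003 ]
 [ 0.6297 -0.4013  0.003 ]
 [ 0.4063 -0.4009  0.003 ]
 [ 0.388  -0.1928  0.003 ]] [ 0.5083 -0.2945  0.003 ]
```

Emit:
{"name": "drive_tool", "arguments": {"deltas": [{"jaw":0.4,"travel":[0,0,0.01],"twist":0},{"jaw":0.4,"travel":[0,0,0.05],"twist":0},{"jaw":0.4,"travel":[0,0,0.11],"twist":0},{"jaw":0.4,"travel":[0,0,0.18],"twist":0},{"jaw":0.4,"travel":[0,0,0.24],"twist":0}]}}

```text
time_s: 3.9
tool_pos: [0.4451, 0.0489, 0.1863]
tool_rot: [-2.02, -2.406, 0.002]
wrist_force: [0.9, 0.6, -1.5]
finger_gap: 0.0442
gripper_force: 15.0
```

Emit:
{"name": "drive_tool", "arguments": {"deltas": [{"jaw":0.4,"travel":[0.01,-0.03,0],"twist":0},{"jaw":0.4,"travel":[0.03,-0.08,0],"twist":0},{"jaw":0.4,"travel":[0.055,-0.145,0],"twist":0},{"jaw":0.4,"travel":[0.08,-0.21,0],"twist":0},{"jaw":0.4,"travel":[0.105,-0.275,0],"twist":0}]}}

```text
time_s: 4.32
tool_pos: [0.4982, -0.0892, 0.185]
tool_rot: [-2.017, -2.408, -0.0]
wrist_force: [0.5, -0.2, -0.1]
finger_gap: 0.0444
gripper_force: 15.0
```

Emit:
{"name": "drive_tool", "arguments": {"deltas": [{"jaw":0.4,"travel":[0.025,-0.07,0],"twist":0},{"jaw":0.4,"travel":[0.05,-0.14,0],"twist":0},{"jaw":0.4,"travel":[0.08,-0.21,0],"twist":0},{"jaw":0.4,"travel":[0.105,-0.28,0],"twist":0},{"jaw":0.4,"travel":[0.13,-0.345,0],"twist":0}]}}

```text
time_s: 4.73
tool_pos: [0.563, -0.2625, 0.1846]
tool_rot: [-2.019, -2.406, 0.001]
wrist_force: [0.3, -0.4, -0.6]
finger_gap: 0.044
gripper_force: 15.0
```

Emit:
{"name": "drive_tool", "arguments": {"deltas": [{"jaw":0.4,"travel":[0.02,-0.045,0],"twist":0},{"jaw":0.4,"travel":[0.025,-0.061,-0.03],"twist":0},{"jaw":0.4,"travel":[0.025,-0.061,-0.08],"twist":0},{"jaw":0.4,"travel":[0.025,-0.061,-0.13],"twist":0},{"jaw":0.4,"travel":[0.025,-0.061,-0.17],"twist":0}]}}

```text
time_s: 5.15
tool_pos: [0.5747, -0.2909, 0.0978]
tool_rot: [-2.018, -2.405, 0.001]
wrist_force: [0.0, -0.0, -1.8]
finger_gap: 0.0441
gripper_force: 15.0
```

Emit:
{"name": "drive_tool", "arguments": {"deltas": [{"jaw":0.4,"travel":[0,0,-0.03],"twist":0},{"jaw":0.4,"travel":[0,0,-0.05],"twist":0},{"jaw":0.4,"travel":[0,0,-0.062],"twist":0},{"jaw":0.4,"travel":[0,0,-0.07],"twist":0},{"jaw":0.4,"travel":[0,0,-0.07],"twist":0}]}}

```text
time_s: 5.57
tool_pos: [0.5757, -0.2911, 0.0647]
tool_rot: [2.019, 2.407, -0.0]
wrist_force: [0.0, -0.2, -0.2]
finger_gap: 0.0441
gripper_force: 15.0
```

Run:
```python
from h import *
o=snap('scene','s1');print(o['tool_pos'],o['finger_gap'],o['gripper_force'],o['wrist_force'])
o=snap('top','t1')
a=cv2.imread('pics/top0.png')[150:330,225:570];b=cv2.imread('pics/t1.png')[150:330,225:570];c=cv2.imread('pics/s1.png')[100:280,130:475]
cv2.imwrite('pics/c3.png',cv2.resize(np.vstack([b,c]),None,fx=1.6,fy=1.6))
```

```text
[ 0.5757 -0.2911  0.0647] 0.044091664162695395 14.999905831937212 [ 0.034  -0.1591 -0.2319]
```

View pics/c3.png

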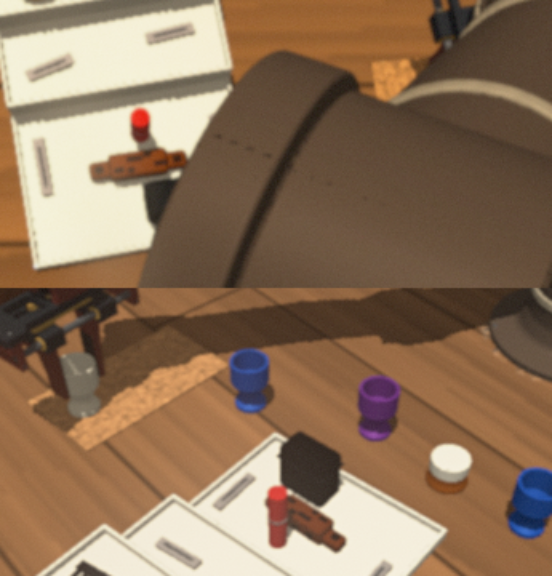

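The cup is over the mat and still upright in the jaws; the clip, case and lipstick haven't moved. I'll release it and go to the case.

Emit:
{"name": "drive_tool", "arguments": {"deltas": [{"jaw":0.4,"travel":[0,0,-0.002],"twist":0},{"jaw":0.55,"travel":[0,0,-0.002],"twist":0},{"jaw":0.65,"travel":[0,0,-0.002],"twist":0},{"jaw":0.7,"travel":[0,0,-0.002],"twist":0},{"jaw":0.7,"travel":[0,0,-0.002],"twist":0}]}}

```text
time_s: 6.08
tool_pos: [0.5757, -0.2911, 0.0639]
tool_rot: [2.018, 2.407, 0.0]
wrist_force: [-0.8, -0.7, 0.3]
finger_gap: 0.0609
gripper_force: 0.0
```

Emit:
{"name": "drive_tool", "arguments": {"deltas": [{"jaw":0.7,"travel":[0,0,0.02],"twist":0},{"jaw":0.7,"travel":[0,0,0.06],"twist":0},{"jaw":0.7,"travel":[0,0,0.12],"twist":0},{"jaw":0.7,"travel":[0,0,0.18],"twist":0},{"jaw":0.7,"travel":[0,0,0.24],"twist":0}]}}

```text
time_s: 6.5
tool_pos: [0.5753, -0.2911, 0.1856]
tool_rot: [2.019, 2.407, -0.0]
wrist_force: [0.2, 0.6, -0.2]
finger_gap: 0.0618
gripper_force: 0.0
```

Emit:
{"name": "drive_tool", "arguments": {"deltas": [{"jaw":0.7,"travel":[-0.02,0.05,0],"twist":0},{"jaw":0.7,"travel":[-0.05,0.12,0],"twist":0},{"jaw":0.7,"travel":[-0.08,0.19,0],"twist":0},{"jaw":0.7,"travel":[-0.11,0.26,0],"twist":0},{"jaw":0.7,"travel":[-0.14,0.33,0],"twist":0}]}}

```text
time_s: 6.92
tool_pos: [0.5047, -0.1248, 0.1844]
tool_rot: [2.019, 2.406, 0.001]
wrist_force: [1.1, 1.0, 0.3]
finger_gap: 0.0618
gripper_force: 0.0
```

Emit:
{"name": "drive_tool", "arguments": {"deltas": [{"jaw":0.7,"travel":[-0.03,0.07,0],"twist":0},{"jaw":0.7,"travel":[-0.055,0.14,0],"twist":0},{"jaw":0.7,"travel":[-0.08,0.2,0],"twist":0},{"jaw":0.7,"travel":[-0.088,0.226,0],"twist":0},{"jaw":0.7,"travel":[-0.088,0.226,-0.03],"twist":0}]}}

```text
time_s: 7.33
tool_pos: [0.4621, -0.0093, 0.171]
tool_rot: [2.012, 2.411, 0.008]
wrist_force: [-0.0, 0.2, 0.2]
finger_gap: 0.0612
gripper_force: 0.0
```

Emit:
{"name": "drive_tool", "arguments": {"deltas": [{"jaw":0.7,"travel":[0,0,-0.04],"twist":0},{"jaw":0.7,"travel":[0,0,-0.08],"twist":0},{"jaw":0.7,"travel":[0,0,-0.1],"twist":0},{"jaw":0.7,"travel":[0,0,-0.1],"twist":0}]}}

```text
time_s: 7.67
tool_pos: [0.4605, -0.0131, 0.1175]
tool_rot: [-2.018, -2.406, 0.004]
wrist_force: [0.2, -0.5, 0.2]
finger_gap: 0.0616
gripper_force: 0.0
```

Run:
```python
from h import *
o=snap('wrist','w6');print(o['tool_pos'],o['finger_gap'],o['wrist_force'])
b=cv2.imread('pics/w6.png')[200:,150:560];o=snap('top','t2');c=cv2.imread('pics/t2.png')[160:330,430:570]
cv2.imwrite('pics/c4.png',np.hstack([cv2.resize(b,None,fx=1.2,fy=1.2),cv2.resize(c,(277,336))]))
```

```text
[ 0.4605 -0.0131  0.1175] 0.061557199130012216 [ 0.2337 -0.5235  0.2239]
```

View pics/c4.png

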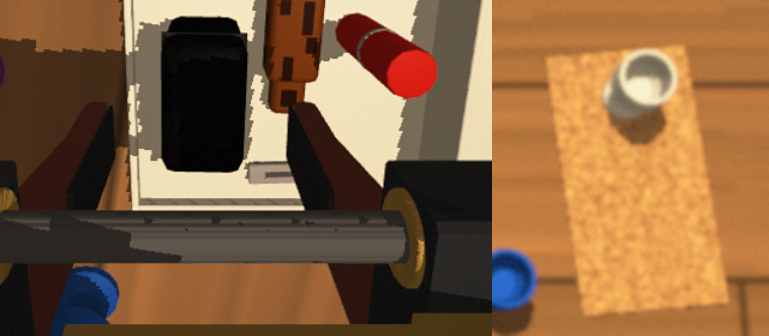

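The cup stands upright on the mat, and the case (crop columns 161–247) is centred between the jaws. I'll lower and grip.

Emit:
{"name": "drive_tool", "arguments": {"deltas": [{"jaw":0.7,"travel":[0,0,-0.04],"twist":0},{"jaw":0.7,"travel":[0,0,-0.08],"twist":0},{"jaw":0.7,"travel":[0,0,-0.105],"twist":0},{"jaw":0.7,"travel":[0,0,-0.116],"twist":0},{"jaw":0.6,"travel":[0,0,-0.116],"twist":0}]}}

```text
time_s: 8.18
tool_pos: [0.4616, -0.0132, 0.0607]
tool_rot: [-2.019, -2.407, 0.001]
wrist_force: [0.4, -0.1, 1.2]
finger_gap: 0.0576
gripper_force: 0.0
```

Emit:
{"name": "drive_tool", "arguments": {"deltas": [{"jaw":0.5,"travel":[0,0,0],"twist":0},{"jaw":0.3,"travel":[0,0,0],"twist":0},{"jaw":0.3,"travel":[0,0,0],"twist":0},{"jaw":0.3,"travel":[0,0,0],"twist":0},{"jaw":0.3,"travel":[0,0,0],"twist":0}], "grip_force": 15}}

```text
time_s: 8.6
tool_pos: [0.4622, -0.013, 0.0615]
tool_rot: [2.018, 2.407, 0.002]
wrist_force: [-1.3, 0.7, 7.6]
finger_gap: 0.0362
gripper_force: 14.9
```

Emit:
{"name": "drive_tool", "arguments": {"deltas": [{"jaw":0.3,"travel":[0,0,0.01],"twist":0},{"jaw":0.3,"travel":[0,0,0.05],"twist":0},{"jaw":0.3,"travel":[0,0,0.11],"twist":0},{"jaw":0.3,"travel":[0,0,0.18],"twist":0},{"jaw":0.3,"travel":[0,0,0.24],"twist":0}]}}

```text
time_s: 9.02
tool_pos: [0.4612, -0.0135, 0.1826]
tool_rot: [2.02, 2.406, -0.001]
wrist_force: [1.2, 0.7, -1.0]
finger_gap: 0.0359
gripper_force: 14.9
```

Emit:
{"name": "drive_tool", "arguments": {"deltas": [{"jaw":0.3,"travel":[0.005,-0.03,0],"twist":0},{"jaw":0.3,"travel":[0.015,-0.09,0],"twist":0},{"jaw":0.3,"travel":[0.025,-0.16,0],"twist":0},{"jaw":0.3,"travel":[0.035,-0.23,0],"twist":0},{"jaw":0.3,"travel":[0.046,-0.3,0],"twist":0}]}}

```text
time_s: 9.43
tool_pos: [0.4845, -0.1642, 0.1813]
tool_rot: [2.017, 2.408, 0.001]
wrist_force: [1.9, 1.3, -0.5]
finger_gap: 0.0362
gripper_force: 14.9
```

Emit:
{"name": "drive_tool", "arguments": {"deltas": [{"jaw":0.3,"travel":[0.01,-0.07,0],"twist":0},{"jaw":0.3,"travel":[0.02,-0.14,0],"twist":0},{"jaw":0.3,"travel":[0.035,-0.21,0],"twist":0},{"jaw":0.3,"travel":[0.042,-0.25,0],"twist":0},{"jaw":0.3,"travel":[0.046,-0.266,0],"twist":0}]}}

```text
time_s: 9.85
tool_pos: [0.5069, -0.3, 0.1811]
tool_rot: [2.023, 2.402, -0.003]
wrist_force: [0.8, 0.1, -0.7]
finger_gap: 0.0361
gripper_force: 14.9
```

Emit:
{"name": "drive_tool", "arguments": {"deltas": [{"jaw":0.3,"travel":[0,0,-0.05],"twist":0},{"jaw":0.3,"travel":[0,0,-0.11],"twist":0},{"jaw":0.3,"travel":[0,0,-0.16],"twist":0},{"jaw":0.3,"travel":[0,0,-0.2],"twist":0},{"jaw":0.3,"travel":[0,0,-0.22],"twist":0}]}}

```text
time_s: 10.27
tool_pos: [0.5065, -0.294, 0.0683]
tool_rot: [-2.015, -2.405, 0.001]
wrist_force: [-0.2, 0.1, 0.0]
finger_gap: 0.036
gripper_force: 14.9
```

Emit:
{"name": "drive_tool", "arguments": {"deltas": [{"jaw":0.3,"travel":[0,0,-0.012],"twist":0},{"jaw":0.3,"travel":[0,0,-0.02],"twist":0},{"jaw":0.3,"travel":[0,0,-0.022],"twist":0},{"jaw":0.3,"travel":[0,0,-0.022],"twist":0},{"jaw":0.45,"travel":[0,0,-0.022],"twist":0}]}}

```text
time_s: 10.68
tool_pos: [0.5083, -0.2962, 0.0607]
tool_rot: [2.017, 2.406, 0.001]
wrist_force: [0.5, 0.4, 0.6]
finger_gap: 0.0387
gripper_force: 0.0
```

Run:
```python
from h import *
o=snap('scene','s2');print(o['tool_pos'],o['finger_gap'],o['wrist_force'])
```

```text
[ 0.5083 -0.2962  0.0607] 0.03874990701983857 [0.5405 0.4188 0.6151]
```

Emit:
{"name": "drive_tool", "arguments": {"deltas": [{"jaw":0.5,"travel":[0,0,0],"twist":0},{"jaw":0.55,"travel":[0,0,0],"twist":0},{"jaw":0.55,"travel":[0,0,0.02],"twist":0},{"jaw":0.55,"travel":[0,0,0.08],"twist":0},{"jaw":0.55,"travel":[0,0,0.15],"twist":0}]}}

```text
time_s: 11.15
tool_pos: [0.5063, -0.2955, 0.1345]
tool_rot: [-2.017, -2.404, 0.003]
wrist_force: [0.7, -1.0, 0.4]
finger_gap: 0.0484
gripper_force: 0.0
```

Emit:
{"name": "drive_tool", "arguments": {"deltas": [{"jaw":0.55,"travel":[0,0,0.06],"twist":0},{"jaw":0.55,"travel":[0.005,0.05,0.09],"twist":0},{"jaw":0.55,"travel":[0.01,0.12,0.09],"twist":0},{"jaw":0.55,"travel":[0.017,0.2,0.09],"twist":0},{"jaw":0.55,"travel":[0.024,0.28,0.09],"twist":0}]}}

```text
time_s: 11.57
tool_pos: [0.5196, -0.1552, 0.181]
tool_rot: [2.02, 2.404, 0.002]
wrist_force: [0.6, -0.2, -0.5]
finger_gap: 0.0481
gripper_force: 0.0
```

Emit:
{"name": "drive_tool", "arguments": {"deltas": [{"jaw":0.55,"travel":[0.007,0.08,0],"twist":0},{"jaw":0.55,"travel":[0.014,0.16,0],"twist":0},{"jaw":0.55,"travel":[0.02,0.24,0],"twist":0},{"jaw":0.55,"travel":[0.026,0.31,0],"twist":0},{"jaw":0.55,"travel":[0.03,0.3466,0],"twist":0}]}}

```text
time_s: 11.98
tool_pos: [0.5347, 0.0224, 0.1804]
tool_rot: [-2.013, -2.411, -0.003]
wrist_force: [-0.8, -0.2, 0.0]
finger_gap: 0.0483
gripper_force: 0.0
```

Emit:
{"name": "drive_tool", "arguments": {"deltas": [{"jaw":0.55,"travel":[0,0,-0.02],"twist":0},{"jaw":0.55,"travel":[0,0,-0.06],"twist":0},{"jaw":0.55,"travel":[0,0,-0.1],"twist":0},{"jaw":0.55,"travel":[0,0,-0.1],"twist":0},{"jaw":0.55,"travel":[0,0,-0.1],"twist":0}]}}

```text
time_s: 12.4
tool_pos: [0.5339, 0.016, 0.1294]
tool_rot: [-2.02, -2.405, 0.003]
wrist_force: [0.2, -0.3, -0.0]
finger_gap: 0.0484
gripper_force: 0.0
```

Run:
```python
from h import *
o=snap('wrist','w7');print(o['tool_pos'],o['finger_gap'],o['wrist_force'])
b=cv2.imread('pics/w7.png')[200:,150:560];o=snap('top','t3');c=cv2.imread('pics/t3.png')[160:330,430:570]
cv2.imwrite('pics/c5.png',np.hstack([cv2.resize(b,None,fx=1.2,fy=1.2),cv2.resize(c,(277,336))]))
```

```text
[0.5339 0.016  0.1294] 0.04840897063270291 [ 0.1672 -0.2968 -0.0431]
```

View pics/c5.png

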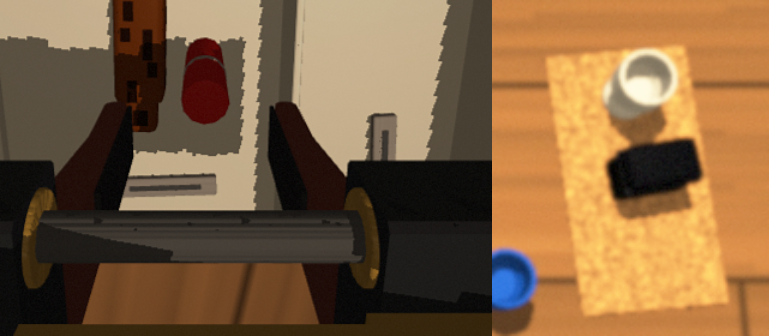

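The case stands upright on the mat and the lipstick (crop columns 185–230) is between the jaws. I'll lower and grip.

Emit:
{"name": "drive_tool", "arguments": {"deltas": [{"jaw":0.55,"travel":[0.001,0,-0.04],"twist":0},{"jaw":0.55,"travel":[0.001,0,-0.08],"twist":0},{"jaw":0.55,"travel":[0.001,0,-0.115],"twist":0},{"jaw":0.55,"travel":[0.001,0,-0.138],"twist":0},{"jaw":0.4,"travel":[0.001,0,-0.138],"twist":0}]}}

```text
time_s: 12.92
tool_pos: [0.5344, 0.017, 0.0596]
tool_rot: [-2.018, -2.406, 0.002]
wrist_force: [-0.2, -0.2, -0.2]
finger_gap: 0.0447
gripper_force: 0.0
```

Emit:
{"name": "drive_tool", "arguments": {"deltas": [{"jaw":0.3,"travel":[0,0,0],"twist":0},{"jaw":0.15,"travel":[0,0,0],"twist":0},{"jaw":0.15,"travel":[0,0,0],"twist":0},{"jaw":0.15,"travel":[0,0,0],"twist":0},{"jaw":0.15,"travel":[0,0,0],"twist":0}], "grip_force": 10}}

```text
time_s: 13.33
tool_pos: [0.5358, 0.0174, 0.0616]
tool_rot: [2.018, 2.406, 0.002]
wrist_force: [-0.5, -1.7, 5.5]
finger_gap: 0.0194
gripper_force: 10.0
```

Emit:
{"name": "drive_tool", "arguments": {"deltas": [{"jaw":0.15,"travel":[0,0,0.01],"twist":0},{"jaw":0.15,"travel":[0,0,0.05],"twist":0},{"jaw":0.15,"travel":[0,0,0.11],"twist":0},{"jaw":0.15,"travel":[0,0,0.18],"twist":0},{"jaw":0.15,"travel":[0,0,0.24],"twist":0}]}}

```text
time_s: 13.75
tool_pos: [0.5348, 0.0169, 0.1826]
tool_rot: [2.019, 2.407, -0.001]
wrist_force: [0.6, -0.0, 0.2]
finger_gap: 0.0199
gripper_force: 10.0
```

Emit:
{"name": "drive_tool", "arguments": {"deltas": [{"jaw":0.15,"travel":[-0.009,-0.03,0],"twist":0},{"jaw":0.15,"travel":[-0.027,-0.09,0],"twist":0},{"jaw":0.15,"travel":[-0.048,-0.16,0],"twist":0},{"jaw":0.15,"travel":[-0.069,-0.23,0],"twist":0},{"jaw":0.15,"travel":[-0.09,-0.3,0],"twist":0}]}}

```text
time_s: 14.17
tool_pos: [0.4893, -0.1338, 0.1812]
tool_rot: [2.017, 2.408, 0.001]
wrist_force: [-0.7, -1.1, -0.8]
finger_gap: 0.0195
gripper_force: 10.0
```

Emit:
{"name": "drive_tool", "arguments": {"deltas": [{"jaw":0.15,"travel":[-0.021,-0.07,0],"twist":0},{"jaw":0.15,"travel":[-0.042,-0.14,0],"twist":0},{"jaw":0.15,"travel":[-0.063,-0.21,0],"twist":0},{"jaw":0.15,"travel":[-0.084,-0.28,0],"twist":0},{"jaw":0.15,"travel":[-0.101,-0.3366,0],"twist":0}]}}

```text
time_s: 14.58
tool_pos: [0.4382, -0.3036, 0.1813]
tool_rot: [2.02, 2.405, -0.0]
wrist_force: [0.2, -0.9, -1.2]
finger_gap: 0.0197
gripper_force: 10.0
```

Emit:
{"name": "drive_tool", "arguments": {"deltas": [{"jaw":0.15,"travel":[0,0,-0.05],"twist":0},{"jaw":0.15,"travel":[0,0,-0.11],"twist":0},{"jaw":0.15,"travel":[0,0,-0.16],"twist":0},{"jaw":0.15,"travel":[0,0,-0.2],"twist":0},{"jaw":0.15,"travel":[0,0,-0.22],"twist":0}]}}

```text
time_s: 15.0
tool_pos: [0.4384, -0.3002, 0.0686]
tool_rot: [-2.017, -2.405, 0.001]
wrist_force: [-0.6, 0.1, 0.0]
finger_gap: 0.0196
gripper_force: 10.0
```

Emit:
{"name": "drive_tool", "arguments": {"deltas": [{"jaw":0.15,"travel":[0,0,-0.012],"twist":0},{"jaw":0.15,"travel":[0,0,-0.02],"twist":0},{"jaw":0.15,"travel":[0,0,-0.022],"twist":0},{"jaw":0.15,"travel":[0,0,-0.022],"twist":0},{"jaw":0.25,"travel":[0,0,-0.022],"twist":0}]}}

```text
time_s: 15.42
tool_pos: [0.4403, -0.3013, 0.0607]
tool_rot: [2.017, 2.406, 0.001]
wrist_force: [0.1, 0.3, 0.3]
finger_gap: 0.0212
gripper_force: 0.0
```

Emit:
{"name": "drive_tool", "arguments": {"deltas": [{"jaw":0.35,"travel":[0,0,0],"twist":0},{"jaw":0.45,"travel":[0,0,0],"twist":0},{"jaw":0.45,"travel":[0,0,0.02],"twist":0},{"jaw":0.45,"travel":[0,0,0.08],"twist":0},{"jaw":0.45,"travel":[0,0,0.15],"twist":0}]}}

```text
time_s: 15.83
tool_pos: [0.4383, -0.3005, 0.1347]
tool_rot: [-2.017, -2.404, 0.002]
wrist_force: [0.3, 0.0, 0.9]
finger_gap: 0.0398
gripper_force: 0.0
```

Emit:
{"name": "drive_tool", "arguments": {"deltas": [{"jaw":0.55,"travel":[0.006,0.03,0.01],"twist":0},{"jaw":0.55,"travel":[0.018,0.1,0.02],"twist":0},{"jaw":0.55,"travel":[0.032,0.17,0.02],"twist":0},{"jaw":0.55,"travel":[0.046,0.245,0.02],"twist":0},{"jaw":0.55,"travel":[0.06,0.32,0.02],"twist":0}]}}

```text
time_s: 16.25
tool_pos: [0.4698, -0.1397, 0.1458]
tool_rot: [2.019, 2.405, 0.002]
wrist_force: [1.0, -0.8, 0.3]
finger_gap: 0.0485
gripper_force: 0.0
```

Emit:
{"name": "drive_tool", "arguments": {"deltas": [{"jaw":0.55,"travel":[0.014,0.075,0],"twist":-0.011},{"jaw":0.55,"travel":[0.028,0.15,0],"twist":-0.011},{"jaw":0.55,"travel":[0.042,0.225,0],"twist":-0.011},{"jaw":0.55,"travel":[0.054,0.29,0],"twist":-0.011},{"jaw":0.55,"travel":[0.06,0.323,0],"twist":-0.011}]}}

```text
time_s: 16.67
tool_pos: [0.5002, 0.0253, 0.1454]
tool_rot: [-2.034, -2.394, -0.003]
wrist_force: [0.0, -0.3, 0.5]
finger_gap: 0.0481
gripper_force: 0.0
```

Emit:
{"name": "drive_tool", "arguments": {"deltas": [{"jaw":0.55,"travel":[0,0,-0.03],"twist":0},{"jaw":0.55,"travel":[0,0,-0.06],"twist":0},{"jaw":0.55,"travel":[0,0,-0.07],"twist":0},{"jaw":0.55,"travel":[0,0,-0.07],"twist":0},{"jaw":0.55,"travel":[0,0,-0.07],"twist":0}]}}

```text
time_s: 17.08
tool_pos: [0.4997, 0.02, 0.1102]
tool_rot: [2.04, 2.389, -0.0]
wrist_force: [-0.7, -1.1, 0.2]
finger_gap: 0.048
gripper_force: 0.0
```

Run:
```python
from h import *
o=snap('wrist','w8');T=R.from_rotvec(o['tool_rot']).as_matrix();print(o['tool_pos'],np.arctan2(T[1,1],T[0,1]),o['wrist_force'])
b=cv2.imread('pics/w8.png')[100:,150:560];o=snap('top','t4');c=cv2.imread('pics/t4.png')[160:330,430:570]
cv2.imwrite('pics/c6.png',np.hstack([cv2.resize(b,None,fx=1.2,fy=1.2),cv2.resize(c,(277,456))]))
```

```text
[0.4997 0.02   0.1102] 0.15702400240529998 [-0.6704 -1.0924  0.1532]
```

View pics/c6.png

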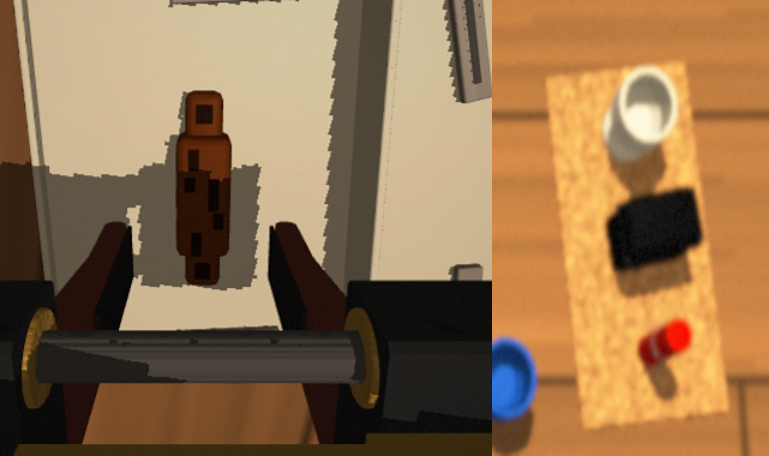

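All three stand upright on the mat. The clip (crop columns 177–231) is centred and parallel between the jaws, so I'll lower and grip.

Emit:
{"name": "drive_tool", "arguments": {"deltas": [{"jaw":0.55,"travel":[0,0,-0.05],"twist":0},{"jaw":0.55,"travel":[0,0,-0.09],"twist":0},{"jaw":0.55,"travel":[0,0,-0.12],"twist":0},{"jaw":0.55,"travel":[0,0,-0.14],"twist":0},{"jaw":0.55,"travel":[0,0,-0.152],"twist":0}]}}

```text
time_s: 17.6
tool_pos: [0.4996, 0.0203, 0.0332]
tool_rot: [-2.04, -2.389, 0.0]
wrist_force: [-0.4, -0.2, -0.6]
finger_gap: 0.0485
gripper_force: 0.0
```

Emit:
{"name": "drive_tool", "arguments": {"deltas": [{"jaw":0.45,"travel":[0,0,0],"twist":0},{"jaw":0.2,"travel":[0,0,0],"twist":0},{"jaw":0.2,"travel":[0,0,0],"twist":0},{"jaw":0.2,"travel":[0,0,0],"twist":0},{"jaw":0.2,"travel":[0,0,0],"twist":0}], "grip_force": 12}}

```text
time_s: 18.02
tool_pos: [0.5002, 0.0206, 0.0345]
tool_rot: [2.039, 2.389, 0.002]
wrist_force: [-1.3, -0.4, 4.4]
finger_gap: 0.026
gripper_force: 12.0
```

Emit:
{"name": "drive_tool", "arguments": {"deltas": [{"jaw":0.2,"travel":[0,0,0.01],"twist":0},{"jaw":0.2,"travel":[0,0,0.05],"twist":0},{"jaw":0.2,"travel":[0,0,0.11],"twist":0},{"jaw":0.2,"travel":[0,0,0.16],"twist":0},{"jaw":0.2,"travel":[0,0,0.2],"twist":0}]}}

```text
time_s: 18.43
tool_pos: [0.4998, 0.0203, 0.1358]
tool_rot: [2.04, 2.389, 0.001]
wrist_force: [0.6, -0.0, 1.0]
finger_gap: 0.0257
gripper_force: 12.0
```

Run:
```python
from h import *
a=cv2.imread('pics/top0.png')[205:345,80:200]; cv2.imwrite('pics/c7.png',cv2.resize(a,None,fx=4.2,fy=4.2,interpolation=cv2.INTER_CUBIC))
```

```text
(no output)
```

View pics/c7.png

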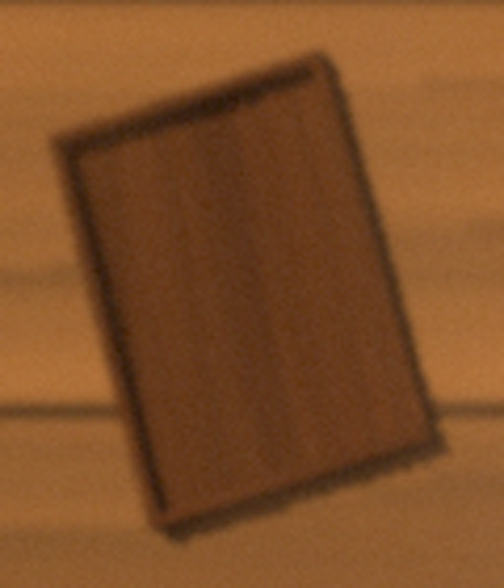

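The enlarged dish shows rim corners at crop (55,137), (322,54), (440,440) and (152,520).

Run:
```python
from h import *
c=pix2w('top0',np.array([[55,137],[322,54],[440,440],[152,520]])/4.2+[80,205]-np.array(.4),.018)[:,:2];print(c,c.mean(0))
for i,j in((3,0),(2,1)):e=c[j]-c[i];print(np.linalg.norm(e),np.arctan2(e[1],e[0]))
for i,j in((1,0),(2,3)):e=c[j]-c[i];print(np.linalg.norm(e),np.arctan2(e[1],e[0])-np.pi/2)
o=arm.get_obs();print(o['q'],o['tool_pos'])
```

```text
[[0.5256 0.3736]
 [0.5585 0.2723]
 [0.4087 0.2199]
 [0.379  0.3262]] [0.468 0.298]
0.1540362796240426 0.31223756406927233
0.15874911924378166 0.336379798030322
0.10649179297441554 0.3141686352768971
0.11041393250433837 0.27182463882540175
[-0.616   0.3763  0.5992  2.0448 -0.2928  0.802   0.3136] [0.4998 0.0203 0.1358]
```

Emit:
{"name": "drive_tool", "arguments": {"deltas": [{"jaw":0.2,"travel":[-0.003,0.03,0],"twist":-0.05},{"jaw":0.2,"travel":[-0.008,0.07,0],"twist":-0.11},{"jaw":0.2,"travel":[-0.013,0.12,0],"twist":-0.18},{"jaw":0.2,"travel":[-0.02,0.18,0],"twist":-0.25},{"jaw":0.2,"travel":[-0.026,0.23,0],"twist":-0.32}]}}

```text
time_s: 18.85
tool_pos: [0.4862, 0.1372, 0.1342]
tool_rot: [-2.574, -1.8, -0.001]
wrist_force: [0.4, 0.1, -0.3]
finger_gap: 0.026
gripper_force: 12.0
```

Emit:
{"name": "drive_tool", "arguments": {"deltas": [{"jaw":0.2,"travel":[-0.006,0.06,0],"twist":-0.07},{"jaw":0.2,"travel":[-0.012,0.12,0],"twist":-0.14},{"jaw":0.2,"travel":[-0.02,0.18,0],"twist":-0.21},{"jaw":0.2,"travel":[-0.026,0.23,0],"twist":-0.28},{"jaw":0.2,"travel":[-0.03,0.27,0],"twist":-0.35}]}}

```text
time_s: 19.27
tool_pos: [0.4707, 0.2732, 0.134]
tool_rot: [-2.964, -1.037, -0.0]
wrist_force: [0.1, 0.3, -0.6]
finger_gap: 0.0261
gripper_force: 12.0
```

Emit:
{"name": "drive_tool", "arguments": {"deltas": [{"jaw":0.2,"travel":[-0.003,0.03,0],"twist":-0.07},{"jaw":0.2,"travel":[-0.006,0.053,0],"twist":-0.14},{"jaw":0.2,"travel":[-0.006,0.053,0],"twist":-0.2},{"jaw":0.2,"travel":[-0.006,0.053,0],"twist":-0.23},{"jaw":0.2,"travel":[-0.006,0.053,0],"twist":-0.23}]}}

```text
time_s: 19.68
tool_pos: [0.4682, 0.2974, 0.1338]
tool_rot: [3.103, 0.491, -0.0]
wrist_force: [-0.3, -0.8, -0.2]
finger_gap: 0.0262
gripper_force: 12.0
```

Emit:
{"name": "drive_tool", "arguments": {"deltas": [{"jaw":0.2,"travel":[0,0,0],"twist":0},{"jaw":0.2,"travel":[0,0,0],"twist":0},{"jaw":0.2,"travel":[0,0,0],"twist":0}]}}

```text
time_s: 19.93
tool_pos: [0.4686, 0.2969, 0.1339]
tool_rot: [-3.102, -0.494, 0.0]
wrist_force: [-0.1, 0.5, -0.9]
finger_gap: 0.026
gripper_force: 12.0
```

Run:
```python
from h import *
o=snap('wrist','w9');T=R.from_rotvec(o['tool_rot']).as_matrix();print(o['tool_pos'],np.arctan2(T[1,1],T[0,1]),o['q'],o['finger_gap'])
```

```text
[0.4686 0.2969 0.1339] -1.2549820764012223 [-1.3137  0.5727  0.9197  1.9292 -0.571   0.9243 -1.3653] 0.025989021814120963
```

View pics/w9.png

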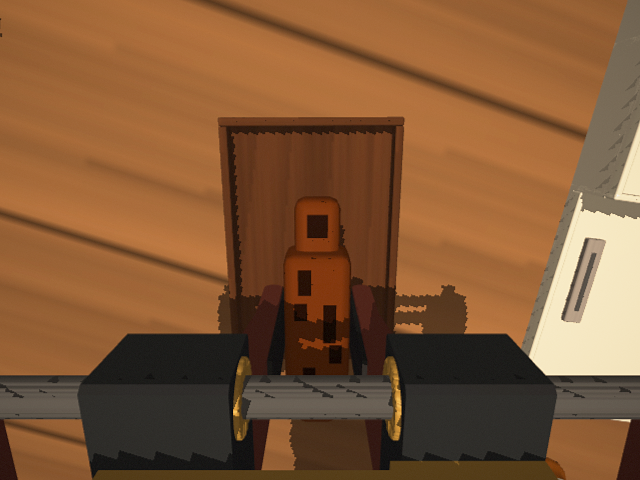

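The wrist view shows the gripped clip lined up with the dish, whose far outer rim corners are at (218,119) and (404,118). I'll check the dish centre from these.

Run:
```python
from h import *
c=pix2w('w9',[[218,119],[404,118]],.018)[:,:2];e=c[0]-c[1];u=e/np.linalg.norm(e);x=np.array([u[1],-u[0]]);print(c,np.linalg.norm(e),np.arctan2(u[1],u[0])-np.pi/2,'centre',c.mean(0)-.08*x)
s=pix2w('w9',[[231,300],[394,300]],.018)[:,:2];print(s)
# clip far end (z top ~ bottom+.014; clip bottom ~.104)
print('clip end',pix2w('w9',[[317,197]],.118)[:,:2]+0, 'est clip centre',pix2w('w9',[[317,197]],.118)[0,:2]-.05*x)
```

```text
[[0.5269 0.3763]
 [0.5613 0.2728]] 0.10913705872926219 0.32115186674281704 centre [0.4682 0.2993]
[[0.4185 0.3396]
 [0.452  0.2371]]
clip end [[0.5159 0.3116]] est clip centre [0.4685 0.2958]
```

Emit:
{"name": "drive_tool", "arguments": {"deltas": [{"jaw":0.2,"travel":[0,0.004,-0.04],"twist":0},{"jaw":0.2,"travel":[0,0.004,-0.09],"twist":0},{"jaw":0.2,"travel":[0,0.004,-0.13],"twist":0},{"jaw":0.2,"travel":[0,0.004,-0.16],"twist":0},{"jaw":0.2,"travel":[0,0.004,-0.175],"twist":0}]}}

```text
time_s: 20.4
tool_pos: [0.4678, 0.2984, 0.0445]
tool_rot: [3.102, 0.493, -0.003]
wrist_force: [-0.8, 0.6, 0.2]
finger_gap: 0.0262
gripper_force: 12.0
```

Emit:
{"name": "drive_tool", "arguments": {"deltas": [{"jaw":0.2,"travel":[0,0,-0.01],"twist":0},{"jaw":0.2,"travel":[0,0,-0.018],"twist":0},{"jaw":0.2,"travel":[0,0,-0.022],"twist":0},{"jaw":0.2,"travel":[0,0,-0.023],"twist":0},{"jaw":0.2,"travel":[0,0,-0.023],"twist":0}]}}

```text
time_s: 20.82
tool_pos: [0.469, 0.2992, 0.0354]
tool_rot: [-3.102, -0.492, -0.001]
wrist_force: [-0.3, -0.0, 0.2]
finger_gap: 0.0255
gripper_force: 12.0
```

Emit:
{"name": "drive_tool", "arguments": {"deltas": [{"jaw":0.35,"travel":[0,0,0],"twist":0},{"jaw":0.45,"travel":[0,0,0],"twist":0},{"jaw":0.45,"travel":[0,0,0.01],"twist":0},{"jaw":0.45,"travel":[0,0,0.05],"twist":0},{"jaw":0.45,"travel":[0,0,0.11],"twist":0}]}}

```text
time_s: 21.23
tool_pos: [0.4673, 0.2982, 0.0888]
tool_rot: [3.1, 0.492, -0.005]
wrist_force: [-0.5, 0.5, -0.1]
finger_gap: 0.0395
gripper_force: 0.0
```

Emit:
{"name": "drive_tool", "arguments": {"deltas": [{"jaw":0.45,"travel":[0,0,0.06],"twist":0},{"jaw":0.45,"travel":[0,-0.03,0.12],"twist":0.05},{"jaw":0.45,"travel":[0,-0.08,0.17],"twist":0.12},{"jaw":0.45,"travel":[0,-0.16,0.17],"twist":0.19},{"jaw":0.45,"travel":[0,-0.24,0.17],"twist":0.26}]}}

```text
time_s: 21.65
tool_pos: [0.4693, 0.1789, 0.1764]
tool_rot: [-2.933, -1.123, -0.006]
wrist_force: [-0.5, -0.7, -0.4]
finger_gap: 0.0396
gripper_force: 0.0
```

Run:
```python
from h import *
o=snap('scene','s3');print(o['tool_pos'])
snap('top','t5')
a=cv2.imread('pics/t5.png')[190:350,60:260];b=cv2.imread('pics/s3.png')[280:440,370:570]
cv2.imwrite('pics/c8.png',cv2.resize(np.hstack([a,b]),None,fx=2,fy=2,interpolation=cv2.INTER_CUBIC))
```

```text
[0.4693 0.1789 0.1764]
```

View pics/c8.png

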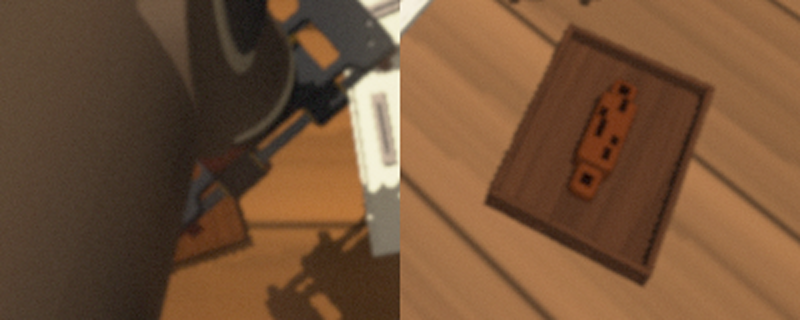

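The scene view shows the clip lying top side up in the middle of the dish, lengthwise. Next I'll fetch the lipstick.

Emit:
{"name": "drive_tool", "arguments": {"deltas": [{"jaw":0.45,"travel":[-0.005,-0.075,0],"twist":0.07},{"jaw":0.45,"travel":[-0.01,-0.15,0],"twist":0.14},{"jaw":0.45,"travel":[-0.015,-0.225,0],"twist":0.21},{"jaw":0.45,"travel":[-0.02,-0.3,0],"twist":0.28},{"jaw":0.45,"travel":[-0.025,-0.375,0],"twist":0.35}]}}

```text
time_s: 22.17
tool_pos: [0.4558, -0.0098, 0.1751]
tool_rot: [-2.522, -1.874, -0.001]
wrist_force: [1.1, -0.2, -0.2]
finger_gap: 0.0396
gripper_force: 0.0
```

Emit:
{"name": "drive_tool", "arguments": {"deltas": [{"jaw":0.45,"travel":[-0.005,-0.075,0],"twist":0.07},{"jaw":0.45,"travel":[-0.01,-0.15,0],"twist":0.14},{"jaw":0.45,"travel":[-0.015,-0.225,0],"twist":0.21},{"jaw":0.45,"travel":[-0.02,-0.3,0],"twist":0.28},{"jaw":0.45,"travel":[-0.025,-0.375,0],"twist":0.301}]}}

```text
time_s: 22.58
tool_pos: [0.4437, -0.1955, 0.175]
tool_rot: [-2.011, -2.413, -0.002]
wrist_force: [0.0, 0.5, -0.1]
finger_gap: 0.0394
gripper_force: 0.0
```

Emit:
{"name": "drive_tool", "arguments": {"deltas": [{"jaw":0.45,"travel":[-0.003,-0.075,0],"twist":0},{"jaw":0.45,"travel":[-0.006,-0.14,0],"twist":0},{"jaw":0.45,"travel":[-0.008,-0.19,0],"twist":0},{"jaw":0.45,"travel":[-0.008,-0.21,0],"twist":0},{"jaw":0.45,"travel":[-0.008,-0.21,-0.03],"twist":0}]}}

```text
time_s: 23.0
tool_pos: [0.4403, -0.3036, 0.1618]
tool_rot: [2.022, 2.398, -0.0]
wrist_force: [0.6, 0.2, 0.8]
finger_gap: 0.0391
gripper_force: 0.0
```

Emit:
{"name": "drive_tool", "arguments": {"deltas": [{"jaw":0.45,"travel":[0,0,-0.05],"twist":0},{"jaw":0.45,"travel":[0,0,-0.08],"twist":0},{"jaw":0.45,"travel":[0,0,-0.08],"twist":0},{"jaw":0.45,"travel":[0,0,-0.08],"twist":0}]}}

```text
time_s: 23.33
tool_pos: [0.4396, -0.299, 0.1194]
tool_rot: [-2.018, -2.406, 0.001]
wrist_force: [0.4, -0.0, 0.4]
finger_gap: 0.0394
gripper_force: 0.0
```

Run:
```python
from h import *
o=snap('wrist','w10');T=R.from_rotvec(o['tool_rot']).as_matrix();print(o['tool_pos'],np.arctan2(T[1,1],T[0,1]))
print('lip expected px',w2pix('w10',[[.440,-.301,.077]]), 'case',w2pix('w10',[[.508,-.296,.063]]))
h=cv2.cvtColor(cv2.imread('pics/w10.png'),cv2.COLOR_BGR2HSV)
m=((h[...,0]<6)|(h[...,0]>174))&(h[...,1]>200)&(h[...,2]>150)
n,l,s,c=cv2.connectedComponentsWithStats(m.astype(np.uint8));i=1+s[1:,4].argmax();print(s[i],c[i],pix2w('w10',c[i],.077))
```

```text
[ 0.4396 -0.299   0.1194] 0.175173460885035
lip expected px [[317.0872 296.9345]] case [[451.3145 299.0468]]Traceback (most recent call last):
  File "<stdin>", line 6, in <module>
ValueError: attempt to get argmax of an empty sequence
```

Emit:
{"name": "drive_tool", "arguments": {"deltas": [{"jaw":0.45,"travel":[0,0,-0.04],"twist":0},{"jaw":0.45,"travel":[0,0,-0.08],"twist":0},{"jaw":0.45,"travel":[0,0,-0.105],"twist":0},{"jaw":0.45,"travel":[0,0,-0.12],"twist":0},{"jaw":0.45,"travel":[0,0,-0.12],"twist":0}]}}

```text
time_s: 23.8
tool_pos: [0.4395, -0.2995, 0.0591]
tool_rot: [-2.018, -2.407, 0.0]
wrist_force: [0.1, 0.6, 0.2]
finger_gap: 0.0397
gripper_force: 0.0
```

Emit:
{"name": "drive_tool", "arguments": {"deltas": [{"jaw":0.3,"travel":[0,0,0],"twist":0},{"jaw":0.15,"travel":[0,0,0],"twist":0},{"jaw":0.15,"travel":[0,0,0],"twist":0},{"jaw":0.15,"travel":[0,0,0],"twist":0},{"jaw":0.15,"travel":[0,0,0],"twist":0}], "grip_force": 10}}

```text
time_s: 24.22
tool_pos: [0.4402, -0.3002, 0.0604]
tool_rot: [2.018, 2.406, 0.001]
wrist_force: [-0.5, 0.4, 5.4]
finger_gap: 0.0195
gripper_force: 10.0
```

Emit:
{"name": "drive_tool", "arguments": {"deltas": [{"jaw":0.15,"travel":[0,0,0.01],"twist":0},{"jaw":0.15,"travel":[0,0,0.05],"twist":0},{"jaw":0.15,"travel":[0,0,0.11],"twist":0},{"jaw":0.15,"travel":[0,0,0.18],"twist":0},{"jaw":0.15,"travel":[0,0,0.24],"twist":0}]}}

```text
time_s: 24.63
tool_pos: [0.4392, -0.3, 0.1815]
tool_rot: [-2.019, -2.406, 0.001]
wrist_force: [2.4, -0.4, 0.1]
finger_gap: 0.0196
gripper_force: 10.0
```

Emit:
{"name": "drive_tool", "arguments": {"deltas": [{"jaw":0.15,"travel":[0.009,0.03,0],"twist":0},{"jaw":0.15,"travel":[0.027,0.09,0],"twist":0},{"jaw":0.15,"travel":[0.048,0.16,0],"twist":0},{"jaw":0.15,"travel":[0.069,0.23,0],"twist":0},{"jaw":0.15,"travel":[0.09,0.3,0],"twist":0}]}}

```text
time_s: 25.05
tool_pos: [0.4847, -0.1484, 0.1801]
tool_rot: [2.02, 2.406, 0.001]
wrist_force: [-0.3, -0.1, -0.5]
finger_gap: 0.02
gripper_force: 10.0
```

Emit:
{"name": "drive_tool", "arguments": {"deltas": [{"jaw":0.15,"travel":[0.021,0.07,0],"twist":0},{"jaw":0.15,"travel":[0.042,0.14,0],"twist":0},{"jaw":0.15,"travel":[0.063,0.21,0],"twist":0},{"jaw":0.15,"travel":[0.084,0.28,0],"twist":0},{"jaw":0.15,"travel":[0.101,0.3366,0],"twist":0}]}}

```text
time_s: 25.47
tool_pos: [0.5354, 0.0215, 0.18]
tool_rot: [-2.016, -2.409, -0.001]
wrist_force: [-0.3, -0.3, -0.2]
finger_gap: 0.0197
gripper_force: 10.0
```

Emit:
{"name": "drive_tool", "arguments": {"deltas": [{"jaw":0.15,"travel":[0,0,-0.05],"twist":0},{"jaw":0.15,"travel":[0,0,-0.11],"twist":0},{"jaw":0.15,"travel":[0,0,-0.16],"twist":0},{"jaw":0.15,"travel":[0,0,-0.2],"twist":0},{"jaw":0.15,"travel":[0,0,-0.215],"twist":0}]}}

```text
time_s: 25.88
tool_pos: [0.5335, 0.0186, 0.0698]
tool_rot: [-2.017, -2.406, 0.005]
wrist_force: [0.4, -0.2, -0.9]
finger_gap: 0.0198
gripper_force: 10.0
```

Emit:
{"name": "drive_tool", "arguments": {"deltas": [{"jaw":0.15,"travel":[0,0,-0.012],"twist":0},{"jaw":0.15,"travel":[0,0,-0.02],"twist":0},{"jaw":0.15,"travel":[0,0,-0.022],"twist":0},{"jaw":0.15,"travel":[0,0,-0.022],"twist":0},{"jaw":0.15,"travel":[0,0,-0.022],"twist":0}]}}

```text
time_s: 26.3
tool_pos: [0.5358, 0.0185, 0.0621]
tool_rot: [2.018, 2.406, 0.002]
wrist_force: [-0.6, -0.2, -0.9]
finger_gap: 0.0194
gripper_force: 10.0
```

Emit:
{"name": "drive_tool", "arguments": {"deltas": [{"jaw":0.15,"travel":[0,0,-0.001],"twist":0},{"jaw":0.25,"travel":[0,0,-0.001],"twist":0},{"jaw":0.35,"travel":[0,0,-0.001],"twist":0},{"jaw":0.45,"travel":[0,0,-0.001],"twist":0},{"jaw":0.45,"travel":[0,0,-0.001],"twist":0}]}}

```text
time_s: 26.72
tool_pos: [0.5352, 0.0185, 0.0608]
tool_rot: [2.019, 2.407, 0.0]
wrist_force: [-0.3, 0.1, 0.5]
finger_gap: 0.0376
gripper_force: 0.0
```

Emit:
{"name": "drive_tool", "arguments": {"deltas": [{"jaw":0.5,"travel":[0,0,0.02],"twist":0},{"jaw":0.55,"travel":[0,0,0.06],"twist":0},{"jaw":0.55,"travel":[0,0,0.12],"twist":0},{"jaw":0.55,"travel":[0,0,0.18],"twist":0},{"jaw":0.55,"travel":[0,0,0.238],"twist":0}]}}

```text
time_s: 27.13
tool_pos: [0.5349, 0.018, 0.1816]
tool_rot: [2.019, 2.406, -0.001]
wrist_force: [-0.1, 0.1, -0.3]
finger_gap: 0.0485
gripper_force: 0.0
```

Emit:
{"name": "drive_tool", "arguments": {"deltas": [{"jaw":0.55,"travel":[-0.004,-0.05,0],"twist":0},{"jaw":0.55,"travel":[-0.01,-0.12,0],"twist":0},{"jaw":0.55,"travel":[-0.017,-0.2,0],"twist":0},{"jaw":0.55,"travel":[-0.024,-0.28,0],"twist":0},{"jaw":0.55,"travel":[-0.031,-0.36,0],"twist":0}]}}

```text
time_s: 27.55
tool_pos: [0.5193, -0.163, 0.1806]
tool_rot: [2.017, 2.408, 0.001]
wrist_force: [1.5, -0.6, 1.5]
finger_gap: 0.0482
gripper_force: 0.0
```

Emit:
{"name": "drive_tool", "arguments": {"deltas": [{"jaw":0.55,"travel":[-0.007,-0.08,0],"twist":0},{"jaw":0.55,"travel":[-0.014,-0.16,0],"twist":0},{"jaw":0.55,"travel":[-0.02,-0.22,0],"twist":0},{"jaw":0.55,"travel":[-0.024,-0.26,0],"twist":0},{"jaw":0.55,"travel":[-0.024,-0.2666,-0.03],"twist":0}]}}

```text
time_s: 27.97
tool_pos: [0.507, -0.3011, 0.1679]
tool_rot: [2.022, 2.396, -0.001]
wrist_force: [0.7, -0.6, -0.0]
finger_gap: 0.0484
gripper_force: 0.0
```

Emit:
{"name": "drive_tool", "arguments": {"deltas": [{"jaw":0.55,"travel":[0,0,-0.05],"twist":0},{"jaw":0.55,"travel":[0,0,-0.11],"twist":0},{"jaw":0.55,"travel":[0,0,-0.16],"twist":0},{"jaw":0.55,"travel":[0,0,-0.19],"twist":0},{"jaw":0.55,"travel":[0,0,-0.21],"twist":0}]}}

```text
time_s: 28.38
tool_pos: [0.5069, -0.2944, 0.0583]
tool_rot: [-2.017, -2.405, 0.001]
wrist_force: [-0.9, 0.0, 0.2]
finger_gap: 0.0485
gripper_force: 0.0
```

Emit:
{"name": "drive_tool", "arguments": {"deltas": [{"jaw":0.55,"travel":[0,0,0],"twist":0},{"jaw":0.55,"travel":[0,0,0],"twist":0},{"jaw":0.55,"travel":[0,0,0],"twist":0}]}}

```text
time_s: 28.63
tool_pos: [0.5083, -0.2954, 0.061]
tool_rot: [2.018, 2.406, 0.001]
wrist_force: [0.5, 0.4, 0.8]
finger_gap: 0.0481
gripper_force: 0.0
```

Emit:
{"name": "drive_tool", "arguments": {"deltas": [{"jaw":0.45,"travel":[0,0,0],"twist":0},{"jaw":0.3,"travel":[0,0,0],"twist":0},{"jaw":0.3,"travel":[0,0,0],"twist":0},{"jaw":0.3,"travel":[0,0,0],"twist":0},{"jaw":0.3,"travel":[0,0,0],"twist":0}], "grip_force": 15}}

```text
time_s: 29.05
tool_pos: [0.5083, -0.295, 0.0607]
tool_rot: [2.018, 2.406, 0.001]
wrist_force: [-0.4, 0.8, 6.8]
finger_gap: 0.0361
gripper_force: 15.0
```

Emit:
{"name": "drive_tool", "arguments": {"deltas": [{"jaw":0.3,"travel":[0,0,0.01],"twist":0},{"jaw":0.3,"travel":[0,0,0.05],"twist":0},{"jaw":0.3,"travel":[0,0,0.11],"twist":0},{"jaw":0.3,"travel":[0,0,0.18],"twist":0},{"jaw":0.3,"travel":[0,0,0.24],"twist":0}]}}

```text
time_s: 29.47
tool_pos: [0.5073, -0.295, 0.1815]
tool_rot: [-2.019, -2.406, 0.001]
wrist_force: [0.8, 0.1, -0.6]
finger_gap: 0.036
gripper_force: 15.0
```

Emit:
{"name": "drive_tool", "arguments": {"deltas": [{"jaw":0.3,"travel":[-0.005,0.03,0],"twist":0},{"jaw":0.3,"travel":[-0.015,0.09,0],"twist":0},{"jaw":0.3,"travel":[-0.025,0.16,0],"twist":0},{"jaw":0.3,"travel":[-0.035,0.23,0],"twist":0},{"jaw":0.3,"travel":[-0.046,0.3,0],"twist":0}]}}

```text
time_s: 29.88
tool_pos: [0.484, -0.1435, 0.1798]
tool_rot: [-2.02, -2.406, -0.0]
wrist_force: [-0.3, 0.7, -1.4]
finger_gap: 0.0359
gripper_force: 14.9
```

Emit:
{"name": "drive_tool", "arguments": {"deltas": [{"jaw":0.3,"travel":[-0.01,0.07,0],"twist":0},{"jaw":0.3,"travel":[-0.02,0.14,0],"twist":0},{"jaw":0.3,"travel":[-0.035,0.21,0],"twist":0},{"jaw":0.3,"travel":[-0.042,0.25,0],"twist":0},{"jaw":0.3,"travel":[-0.046,0.266,0],"twist":0}]}}

```text
time_s: 30.3
tool_pos: [0.4609, -0.0083, 0.1797]
tool_rot: [-2.012, -2.411, -0.001]
wrist_force: [0.3, 0.5, -0.8]
finger_gap: 0.0362
gripper_force: 15.0
```

Emit:
{"name": "drive_tool", "arguments": {"deltas": [{"jaw":0.3,"travel":[0,0,-0.05],"twist":0},{"jaw":0.3,"travel":[0,0,-0.11],"twist":0},{"jaw":0.3,"travel":[0,0,-0.16],"twist":0},{"jaw":0.3,"travel":[0,0,-0.2],"twist":0},{"jaw":0.3,"travel":[0,0,-0.215],"twist":0}]}}

```text
time_s: 30.72
tool_pos: [0.4604, -0.0128, 0.0701]
tool_rot: [-2.019, -2.405, 0.005]
wrist_force: [-0.5, 0.4, 0.3]
finger_gap: 0.0362
gripper_force: 15.0
```

Emit:
{"name": "drive_tool", "arguments": {"deltas": [{"jaw":0.3,"travel":[0,0,-0.012],"twist":0},{"jaw":0.3,"travel":[0,0,-0.02],"twist":0},{"jaw":0.3,"travel":[0,0,-0.023],"twist":0},{"jaw":0.3,"travel":[0,0,-0.023],"twist":0},{"jaw":0.3,"travel":[0,0,-0.023],"twist":0}]}}

```text
time_s: 31.13
tool_pos: [0.4625, -0.012, 0.0616]
tool_rot: [2.018, 2.406, 0.003]
wrist_force: [0.3, 0.2, -0.8]
finger_gap: 0.0355
gripper_force: 15.0
```

Emit:
{"name": "drive_tool", "arguments": {"deltas": [{"jaw":0.38,"travel":[0,0,0],"twist":0},{"jaw":0.45,"travel":[0,0,0],"twist":0},{"jaw":0.5,"travel":[0,0,0],"twist":0},{"jaw":0.55,"travel":[0,0,0],"twist":0},{"jaw":0.6,"travel":[0,0,0],"twist":0}]}}

```text
time_s: 31.55
tool_pos: [0.4618, -0.0118, 0.0607]
tool_rot: [2.018, 2.407, 0.0]
wrist_force: [0.2, -0.4, -0.7]
finger_gap: 0.0511
gripper_force: 0.0
```

Emit:
{"name": "drive_tool", "arguments": {"deltas": [{"jaw":0.6,"travel":[0,0,0.02],"twist":0},{"jaw":0.65,"travel":[0,0,0.06],"twist":0},{"jaw":0.7,"travel":[0,0,0.12],"twist":0},{"jaw":0.7,"travel":[0,0,0.18],"twist":0},{"jaw":0.7,"travel":[0,0,0.246],"twist":0}]}}

```text
time_s: 31.97
tool_pos: [0.4609, -0.0124, 0.185]
tool_rot: [-2.019, -2.406, 0.003]
wrist_force: [1.0, 0.8, 0.4]
finger_gap: 0.0614
gripper_force: 0.0
```

Emit:
{"name": "drive_tool", "arguments": {"deltas": [{"jaw":0.7,"travel":[0.02,-0.05,0],"twist":0},{"jaw":0.7,"travel":[0.048,-0.12,0],"twist":0},{"jaw":0.7,"travel":[0.076,-0.19,0],"twist":0},{"jaw":0.7,"travel":[0.104,-0.26,0],"twist":0},{"jaw":0.7,"travel":[0.132,-0.33,0],"twist":0}]}}

```text
time_s: 32.38
tool_pos: [0.5281, -0.1782, 0.1845]
tool_rot: [2.017, 2.408, 0.001]
wrist_force: [1.4, 0.5, 0.5]
finger_gap: 0.0616
gripper_force: 0.0
```

Emit:
{"name": "drive_tool", "arguments": {"deltas": [{"jaw":0.7,"travel":[0.03,-0.07,0],"twist":0},{"jaw":0.7,"travel":[0.058,-0.14,0],"twist":0},{"jaw":0.7,"travel":[0.085,-0.2,0],"twist":0},{"jaw":0.7,"travel":[0.096,-0.226,0],"twist":0},{"jaw":0.7,"travel":[0.096,-0.226,-0.03],"twist":0}]}}

```text
time_s: 32.8
tool_pos: [0.5766, -0.2956, 0.1716]
tool_rot: [2.02, 2.398, -0.002]
wrist_force: [0.1, -0.4, -0.1]
finger_gap: 0.0616
gripper_force: 0.0
```

Emit:
{"name": "drive_tool", "arguments": {"deltas": [{"jaw":0.7,"travel":[0,0,-0.05],"twist":0},{"jaw":0.7,"travel":[0,0,-0.11],"twist":0},{"jaw":0.7,"travel":[0,0,-0.16],"twist":0},{"jaw":0.7,"travel":[0,0,-0.19],"twist":0},{"jaw":0.7,"travel":[0,0,-0.21],"twist":0}]}}

```text
time_s: 33.22
tool_pos: [0.575, -0.2894, 0.0623]
tool_rot: [-2.017, -2.406, 0.002]
wrist_force: [-0.2, 0.5, -0.1]
finger_gap: 0.062
gripper_force: 0.0
```

Emit:
{"name": "drive_tool", "arguments": {"deltas": [{"jaw":0.7,"travel":[0,0,0],"twist":0},{"jaw":0.7,"travel":[0,0,0],"twist":0},{"jaw":0.7,"travel":[0,0,0],"twist":0}]}}

```text
time_s: 33.47
tool_pos: [0.5765, -0.2904, 0.0652]
tool_rot: [2.017, 2.406, 0.001]
wrist_force: [0.7, -0.5, -0.1]
finger_gap: 0.0616
gripper_force: 0.0
```

Emit:
{"name": "drive_tool", "arguments": {"deltas": [{"jaw":0.6,"travel":[0,0,0],"twist":0},{"jaw":0.4,"travel":[0,0,0],"twist":0},{"jaw":0.4,"travel":[0,0,0],"twist":0},{"jaw":0.4,"travel":[0,0,0],"twist":0},{"jaw":0.4,"travel":[0,0,0],"twist":0}], "grip_force": 15}}

```text
time_s: 33.88
tool_pos: [0.5763, -0.29, 0.0644]
tool_rot: [2.018, 2.406, 0.001]
wrist_force: [-0.2, 0.3, 5.2]
finger_gap: 0.0441
gripper_force: 15.0
```

Emit:
{"name": "drive_tool", "arguments": {"deltas": [{"jaw":0.4,"travel":[0,0,0.01],"twist":0},{"jaw":0.4,"travel":[0,0,0.05],"twist":0},{"jaw":0.4,"travel":[0,0,0.11],"twist":0},{"jaw":0.4,"travel":[0,0,0.18],"twist":0},{"jaw":0.4,"travel":[0,0,0.24],"twist":0}]}}

```text
time_s: 34.3
tool_pos: [0.5752, -0.29, 0.1852]
tool_rot: [-2.019, -2.406, 0.001]
wrist_force: [0.8, -0.4, -1.1]
finger_gap: 0.0442
gripper_force: 15.0
```

Emit:
{"name": "drive_tool", "arguments": {"deltas": [{"jaw":0.4,"travel":[-0.01,0.03,0],"twist":0},{"jaw":0.4,"travel":[-0.03,0.08,0],"twist":0},{"jaw":0.4,"travel":[-0.055,0.145,0],"twist":0},{"jaw":0.4,"travel":[-0.08,0.21,0],"twist":0},{"jaw":0.4,"travel":[-0.105,0.275,0],"twist":0}]}}

```text
time_s: 34.72
tool_pos: [0.5219, -0.1512, 0.1835]
tool_rot: [-2.019, -2.406, 0.0]
wrist_force: [0.9, 1.2, -1.3]
finger_gap: 0.0444
gripper_force: 15.0
```

Emit:
{"name": "drive_tool", "arguments": {"deltas": [{"jaw":0.4,"travel":[-0.025,0.07,0],"twist":0},{"jaw":0.4,"travel":[-0.05,0.14,0],"twist":0},{"jaw":0.4,"travel":[-0.08,0.21,0],"twist":0},{"jaw":0.4,"travel":[-0.105,0.28,0],"twist":0},{"jaw":0.4,"travel":[-0.13,0.345,0],"twist":0}]}}

```text
time_s: 35.13
tool_pos: [0.4568, 0.0218, 0.1836]
tool_rot: [-2.018, -2.407, 0.0]
wrist_force: [0.5, -0.1, 1.1]
finger_gap: 0.0443
gripper_force: 15.0
```

Emit:
{"name": "drive_tool", "arguments": {"deltas": [{"jaw":0.4,"travel":[-0.02,0.045,0],"twist":0},{"jaw":0.4,"travel":[-0.025,0.061,-0.03],"twist":0},{"jaw":0.4,"travel":[-0.025,0.061,-0.08],"twist":0},{"jaw":0.4,"travel":[-0.025,0.061,-0.14],"twist":0},{"jaw":0.4,"travel":[-0.025,0.061,-0.19],"twist":0}]}}

```text
time_s: 35.55
tool_pos: [0.4452, 0.0512, 0.0876]
tool_rot: [-2.017, -2.408, -0.001]
wrist_force: [-0.1, -0.3, -0.6]
finger_gap: 0.0443
gripper_force: 15.0
```

Emit:
{"name": "drive_tool", "arguments": {"deltas": [{"jaw":0.4,"travel":[0,0,-0.025],"twist":0},{"jaw":0.4,"travel":[0,0,-0.038],"twist":0},{"jaw":0.4,"travel":[0,0,-0.046],"twist":0},{"jaw":0.4,"travel":[0,0,-0.048],"twist":0},{"jaw":0.4,"travel":[0,0,-0.048],"twist":0}]}}

```text
time_s: 35.97
tool_pos: [0.446, 0.0505, 0.0653]
tool_rot: [2.019, 2.407, 0.001]
wrist_force: [0.2, 0.4, -1.3]
finger_gap: 0.0441
gripper_force: 15.0
```

Emit:
{"name": "drive_tool", "arguments": {"deltas": [{"jaw":0.48,"travel":[0,0,0],"twist":0},{"jaw":0.55,"travel":[0,0,0],"twist":0},{"jaw":0.6,"travel":[0,0,0],"twist":0},{"jaw":0.65,"travel":[0,0,0],"twist":0},{"jaw":0.7,"travel":[0,0,0],"twist":0}]}}

```text
time_s: 36.38
tool_pos: [0.4458, 0.0508, 0.0649]
tool_rot: [2.018, 2.407, 0.001]
wrist_force: [-0.4, -0.0, -0.4]
finger_gap: 0.0603
gripper_force: 0.0
```

Emit:
{"name": "drive_tool", "arguments": {"deltas": [{"jaw":0.75,"travel":[0,0,0.03],"twist":0},{"jaw":0.75,"travel":[0,0,0.09],"twist":0},{"jaw":0.75,"travel":[0,0,0.16],"twist":0},{"jaw":0.75,"travel":[0,0,0.23],"twist":0},{"jaw":0.75,"travel":[0.02,0,0.3],"twist":0}]}}

```text
time_s: 36.8
tool_pos: [0.454, 0.0499, 0.2158]
tool_rot: [-2.019, -2.405, 0.003]
wrist_force: [1.8, 1.3, -1.3]
finger_gap: 0.0656
gripper_force: 0.0
```

Emit:
{"name": "drive_tool", "arguments": {"deltas": [{"jaw":0.75,"travel":[0.03,0.003,0.04],"twist":0},{"jaw":0.75,"travel":[0.048,0.005,0.066],"twist":0},{"jaw":0.75,"travel":[0.048,0.005,0.066],"twist":0},{"jaw":0.75,"travel":[0.048,0.005,0.066],"twist":0},{"jaw":0.75,"travel":[0.048,0.005,0.066],"twist":0}]}}

```text
time_s: 37.22
tool_pos: [0.4784, 0.0529, 0.2464]
tool_rot: [-2.018, -2.406, 0.003]
wrist_force: [-0.3, 0.8, 0.5]
finger_gap: 0.0663
gripper_force: 0.0
```

Emit:
{"name": "drive_tool", "arguments": {"deltas": [{"jaw":0.75,"travel":[0,0,0],"twist":0},{"jaw":0.75,"travel":[0,0,0],"twist":0},{"jaw":0.75,"travel":[0,0,0],"twist":0}]}}

```text
time_s: 37.47
tool_pos: [0.479, 0.053, 0.2469]
tool_rot: [-2.019, -2.406, 0.002]
wrist_force: [-0.2, -0.7, -0.3]
finger_gap: 0.066
gripper_force: 0.0
```

Run:
```python
from h import *
o=snap('wrist','w11');T=R.from_rotvec(o['tool_rot']).as_matrix();print(o['tool_pos'],abs(o['qd']).max(),np.arctan2(T[1,1],T[0,1]))
a=cv2.imread('pics/w3.png');b=cv2.imread('pics/w11.png')
def crop(i):return cv2.resize(i[105:345,225:425],None,fx=2,fy=2,interpolation=cv2.INTER_CUBIC)
cv2.imwrite('pics/c9.png',np.hstack([crop(a),crop(b)]))
# subpixel shifts of patches (in w3 coords) : tray ref, cup, case, lip
g=lambda a,b,c:.5*(a-c)/(a-2*b+c)
for n,(x0,y0,x1,y1) in dict(slideA=(308,130,395,160),slideB=(308,322,380,342),traycorner=(230,112,262,150),cup=(240,187,306,220),case=(258,262,308,338),lip=(360,246,394,300),liptop=(362,270,394,300)).items():
    t=a[y0:y1,x0:x1];r=cv2.matchTemplate(b[y0-10:y1+10,x0-10:x1+10],t,cv2.TM_CCOEFF_NORMED);_,s,_,(x,y)=cv2.minMaxLoc(r)
    if 0<x<20 and 0<y<20:print(n,round(s,3),round(float(x-10+g(*r[y,x-1:x+2])),2),round(float(y-10+g(*r[y-1:y+2,x])),2))
    else: print(n,s,x-10,y-10)
```

```text
[0.479  0.053  0.2469] 0.006328857311099429 0.17487268709287815
slideA 0.95 0.4 -0.31
slideB 0.995 0.97 -0.01
traycorner 0.978 0.3 -0.11
cup 0.964 0.32 -0.02
case 0.991 1.98 -0.0
lip 0.994 1.12 -0.17
liptop 0.993 1.1 -0.1
```

View pics/c9.png

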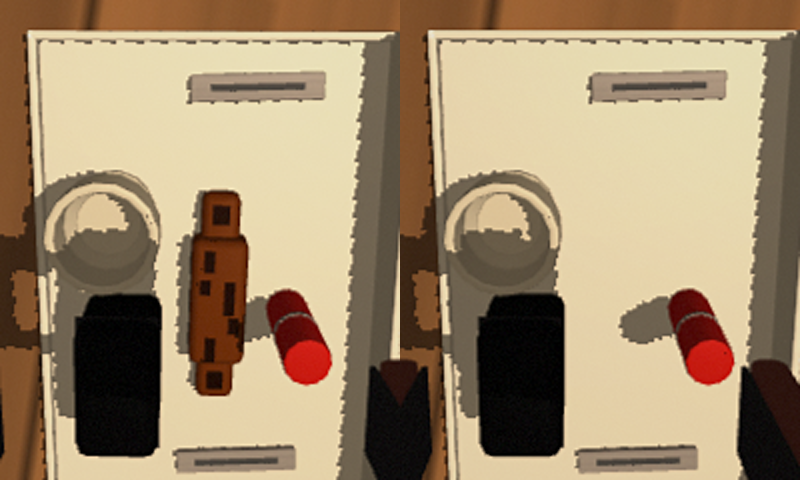

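Comparing the same view before (left) and after (right), the cup, case and lipstick stand upright within about 1 mm of their original spots, and the slides haven't moved. I'll hand the job in.

```bash
python3 -c "
from workcell import arm
print(arm.finish_job())"
```

```text
the job is handed in; nothing more can be done
None
```

I handed the job in at about 37 s: the clip lies lengthwise, top side up, in the middle of the dish. The cup, case and lipstick are back upright within about 1 mm of where they started, and the steel slides in view of the final check had not moved.

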